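# Hook the hatch of the shielded box shut

### The arm

A 6-joint arm with a two-finger parallel gripper is mounted at the origin on a cart in front of the work surface, level with it; the furniture and walls round the work are solid. World frame = base frame: x ahead of the robot, y to its left, z up, the work surface at z = 0. Lengths are in m, angles in rad, forces in N, time in s.
With the tool pointing down it reaches from about 0.25 to 0.725 m from the base axis. Payload 4 kg.
Tool frame: the origin (TCP) lies where the fingers leave the gripper's body, on its centre line; the fingertips stand 73 mm ahead of it and the grasp point (between the pads) lies 54 mm ahead of it (bot.tip_reach is the z of the fingertips in the tool frame, in m); z points along the fingers, x is the direction in which the jaws open and shut, and the axes are right-handed (so a half turn about z gives the same grasp; the last joint's range is limited). The gripper opens to 85 mm and grips with 20 to 120 N. Pads are 22 mm wide; open, the fingers measure 114 mm over their backs; the gripper's body (76 mm by 85 mm) begins 54 mm behind the grasp point. The pads swing forward as they close: fully open they stand 13 mm farther back than shut.
Start: joints at [-1.345, 0.241, 0.005, 1.335, 0, 1.571], TCP at [0.112, -0.487, 0.304] pointing down, gripper open.
Joint ranges: [-2.72, 2.72], [-1.05, 1.87], [-1.09, 1.28], [-1.99, 2.15], [-1.42, 1.44], [-3.14, 3.14]. Speed limits (rad/s): [2.79, 2.79, 3.14, 3.14, 3.14, 3.14].

### API

Orientations are given as a unit quaternion [x, y, z, w].
In Python, from workcell import bot, vision, job_done gives the robot as it stands.
- The arm moves only by the tool drive_tool, never from a script. Its argument "steps" is one flat list of numbers, 7 for each row, row after row: the shift along the tool's x, y, z in m, then the turn, a rotation vector about the tool's x, y, z in degrees, then the closure, from -1 (fully open) to 1 (shut). A call has 1 to 8 rows; each row shifts and turns the commanded pose from where the row before left it, along the tool's axes as they then stand; what a row does not reach is not made up. A row lasts 1/12 s, in which the tool goes at most 41.7 mm and 7.16 degrees, less where a joint would pass 70% of its speed; a pose out of reach is approached as far as the arm can. A call is refused whole if a number of a shift passes 0.0417 or a number of a turn 7.16, either way. A call with a gripper value outside its range is refused whole. The fingers move at their own pace and stop on an object; the grip force is fixed at half the most. Time passes only in rows, so rows that do not move let the fingers close. It gives the time, the measured TCP pose, the force and the opening at its end, in the units of the state.
- bot.get_obs(): the state, without advancing time (a new reading comes with each control period).
- vision.camera(name): name is "scene" or "side" or "wrist"; returns (picture, depth): 384x512x3 uint8, red, green, blue; 384x512 float32, m along the optical axis (not along the pixel's ray), 0 where there is no reading.
- vision.camera_model(name): a dict with "mtx" (3x3 intrinsics, pixels), "D" ([k1, k2, p1, p2, k3] as OpenCV has them; the pictures are not rectified), "rvec" (rotation vector, rad) and "tvec" (3), from world to camera coordinates, as OpenCV has them. Camera axes: x right, y down, z forward; pixel columns grow to the right and rows downward; lengths in m; the calibration is good to about 2 mm. A picture is of the moment at which its call begins: read the wrist's pose just before it. camera_model takes no time and is no camera call; for the wrist camera it gives the pose at the moment of the call.
- job_done(): hands the job in, once; it reports no verdict.
The state is a dict: "clock": time; "joint_pos": joint angles; "joint_vel": joint speeds; "tau": joint torques, N m; "eef_pos": TCP position; "tool_rot": TCP orientation; "ft_force": force on the tool from outside, world axes, zero at the start; "ft_torque": the same for the moment, N m; "grip_width": finger opening in m.
Only numpy, scipy, OpenCV 4.12 (cv2) and the standard library are available. Lean on these libraries where they do the work, as an engineer would, in place of code of your own. Each camera call takes 0.05 s, during which the arm holds its last target.

### The job

The roof hatch of the shielded box hangs open inside it: take the hook pole from its stand, hook it into the red ring eye, gently pull the hatch up until it snaps shut and meets its stop, and keep a steady pull of about 12 N on the eye for a second so that it beds in, never loading the box with more than 20 N. Then unhook the pole and hang it back in its fork stand. Touch the box only with the pole and leave everything else on the bench where it is.

Things in the scene. Friction and masses are not known exactly. Their poses are not given: they have to be found in the camera images.
- decay_box: Fixed shielded box, 150 (its x) x 136 (y) x 140 mm tall: grey walls, clear front facing its own -x, white rim round a roof opening 117 x 105 mm, a steel bracket (18 mm above the rim) at mid-front. Origin: centre of its underside, z up. Hinged along the far (+x) side of the opening is the hatch, an aluminium flap 6 mm thick that drops INTO the box when open.
- hatch (a joint): Hatch angle, rad: 0 = level, grows as it hangs lower, to 1.0. Stays where left. Front catch: from 0.07 to 0.02 the pull needed at the eye rises from 2-3 N to 6-10 N and falls again, then the hatch snaps past and is held. A hard brass stop screw ends its travel; it is set differently each time, from 0 to -0.07 rad. Below 0.015 is shut, even if it settles a little when let go.
- hatch_hinge (a point): Point on the hinge axis at mid-width of the hatch, 55 mm behind (+x of the box) the box's centre, 133 mm above its underside; the axis runs along the box's y. At hatch angle q the eye's centre lies from here (-0.080 cos q - 0.016 sin q) m along the box's x and (-0.080 sin q + 0.016 cos q) m in height.
- eye (a point): Centre of the red ring eye on the hatch's upper face near its free edge: wire 5 mm thick, inner diameter 24 mm, centre 13 mm above the face. The ring stands upright on the flap in the plane of the box's x and z: it is threaded along the box's y, from either side, at any hatch angle.
- hook_pole: Loose hook pole, about 120 g, hanging upright in the stand. Origin: on the shank axis at its collar's underside, z up. Yellow square grip 18x18 mm (sides along the pole's x, y) from 6 to 66 mm up; black collar 34 mm across, 0 to 6 mm; shank 8 mm thick down to the hook: at -150 mm a 6 mm bar runs 22 mm along +x, then turns up into a lip 9 mm above the bar's axis.
- hook (a point): Middle of the level bar of the hook (on its axis), 11 mm along the pole's +x from the shank axis and 150 mm below the pole's origin.
- pole_stand: Fixed stand: base 100x80x10 mm, post at the back (+x), on top a level fork open to its front (-x): slot 14 mm wide, prong tops 193 mm up, the post no higher. Lips 4 mm high at the prong ends, 21 to 25 mm in front of the seat: the collar must be lifted over them to slide out or in. Origin: centre of its underside.
- fork_seat (a point): Where the underside of the pole's collar rests: mid-slot, on the prong tops, 12 mm in front of the stand's origin, 193 mm up; axes as the stand's.
- lead_pot_1: Bystander: dark grey cylindrical lead pot, 45 mm across, 100 mm tall. Origin: centre of its underside.
- lead_pot_2: Bystander: dark grey cylindrical lead pot, 45 mm across, 98 mm tall. Origin: centre of its underside.
- vial_1: Bystander: white-capped vial with a green band, 41 mm across, 75 mm tall. Origin: centre of its underside.
- beaker_2: Bystander: clear tall beaker, 57 mm across, 101 mm tall. Origin: centre of its underside.
- tape_roll: Bystander: green roll of tape lying flat, 69 mm across, 18 mm tall. Origin: centre of its underside.
- swab_tin: Bystander: round pale tin with a blue label on the lid, 59 mm across, 30 mm tall. Origin: centre of its underside.
- timer: Bystander: white bench timer, 66x64x18 mm. Origin: centre of its underside.

How it is judged:
On the way, in this order (a step that is already met when the one before it is completed fails the run):
1. the hook is through the ring eye and pulls on it, with the hatch still open (distance between hook and eye below 0.017 m and contact force between hook_pole and decay_box above 0.5 N and value of joint hatch above 0.2 rad), for 0.1 s.
2. the hatch is fully shut with the hook still in the eye, pulled steadily with 9 to 15 N (value of joint hatch below 0.015 rad and distance between hook and eye below 0.022 m and contact force between hook_pole and decay_box between 9 and 15 N), for 0.6 s.
At the end, for the whole second after the job is handed in: The hatch is fully shut (hatch angle below 0.015 rad), and the pole hangs released, upright (within 0.12 rad) and at rest in the fork, the underside of its collar within 15 mm of the fork seat (value of joint hatch below 0.015 rad and distance between hook_pole and fork_seat below 0.015 m and angle between hook_pole's own z axis and vertical below 0.12 rad and linear speed of hook_pole below 0.05 m/s and contact force between the fingers and hook_pole below 0.1 N); the robot touches nothing.
It fails at once if the pole loads the box or its hatch with more than 20 N (contact force between hook_pole and decay_box above 20 N).
It fails at once if the robot itself touches the box or its hatch (contact force between any of the fingers, the arm and decay_box above 0.5 N).
It fails at once if the pole is dropped on the bench (height (world z) of hook_pole below 0.12 m).
It fails at once if a bystander is moved more than 25 mm (distance of any of lead_pot_1, lead_pot_2, vial_1, beaker_2, tape_roll, swab_tin, timer from where it was at the start of the episode above 0.025 m).
It also fails if it takes over 72 s, if anything falls off the work surface, if the arm or the gripper's body presses on something with over 40 N, if the wrist force passes 120 N, or if a joint passes its speed limit or range.

## Working session

There is one attempt and no reset: what is moved stays moved. The work goes in short steps, Python scripts to look and compute and a tool call to move; the robot and the scene stay as the last step left them, time stands still between calls to the robot, and variables do not carry over. Pictures are saved under pics/ and viewed, and the job is handed in when it is done.

Besides the shell and the picture viewer there is one more tool, called after "Call:" by a JSON object that holds its "method" and its "body". drive_tool: Moves the arm, as the interface text tells. Its arguments: {"type":"object","properties":{"steps":{"type":"array"}},"required":["steps"]}

```bash
ls; mkdir -p pics; python3 - <<'E'
from workcell import bot, vision
import cv2, numpy as np
o=bot.get_obs()
for k,v in o.items(): print(k,np.round(v,4))
for n in ["scene","side","wrist"]:
    p,d=vision.camera(n); cv2.imwrite(f"pics/{n}0.png",p[...,::-1]); np.savez(f"pics/{n}0.npz",p=p,d=d)
    m=vision.camera_model(n); print(n,m)
    np.savez(f"pics/{n}0_m.npz",**m)
E
```

```text
pics
clock 0.0
joint_pos [-1.345   0.2414  0.0037  1.3352  0.      1.5708]
joint_vel [ 0.0002  0.0009  0.0015 -0.0003 -0.0003 -0.0013]
tau [ 6.00000e-04 -3.72320e+01  2.52408e+01  1.70000e-02  1.00000e-04
  0.00000e+00]
eef_pos [ 0.1118 -0.4869  0.303 ]
tool_rot [ 7.823e-01 -6.229e-01 -8.000e-04 -6.000e-04]
ft_force [ 0.2594  0.2288 -0.6029]
ft_torque [-0.0393  0.0274 -0.0163]
grip_width 0.0854
scene {'mtx': array([[390.15113818,   0.        , 254.24543909],
       [  0.        , 390.15113818, 190.76750688],
       [  0.        ,   0.        ,   1.        ]]), 'D': array([0.03391024, 0.        , 0.        , 0.        , 0.        ]), 'rvec': array([ 0.70725958, -2.5629261 ,  1.16449494]), 'tvec': array([0.42508299, 0.29277796, 0.92710904])}
side {'mtx': array([[348.39869013,   0.        , 261.00546765],
       [  0.        , 348.39869013, 189.07687259],
       [  0.        ,   0.        ,   1.        ]]), 'D': array([-0.06343029,  0.        ,  0.        ,  0.        ,  0.        ]), 'rvec': array([ 1.91586517, -0.25551519,  0.15809055]), 'tvec': array([-0.51591194,  0.15752156,  0.85013232])}
wrist {'mtx': array([[290.00893786,   0.        , 257.33405318],
       [  0.        , 290.00893786, 191.00528642],
       [  0.        ,   0.        ,   1.        ]]), 'D': array([-0.01741938,  0.        ,  0.        ,  0.        ,  0.        ]), 'rvec': array([-2.2661855 ,  1.80488892,  0.27177827]), 'tvec': array([-0.49963075, -0.03695373,  0.37813421])}
```

View pics/scene0.png

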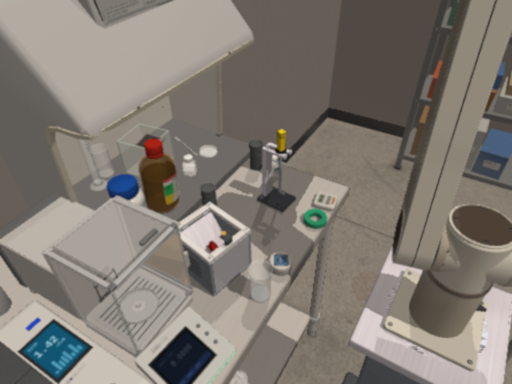

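View pics/side0.png

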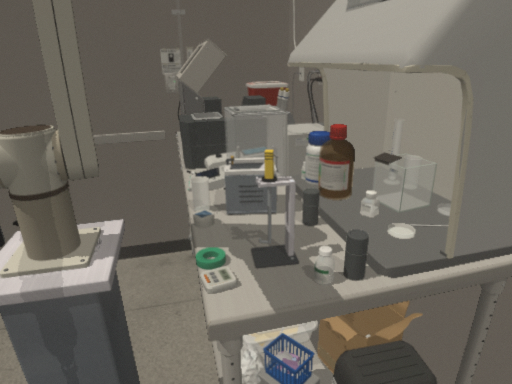

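View pics/wrist0.png

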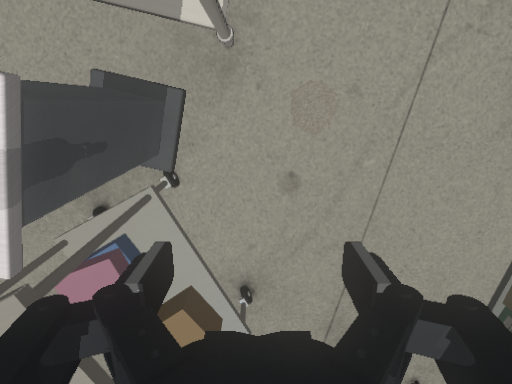

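Scene view: the stand base is at about (277,200), the yellow grip at (281,140), the box with its red eye at (212,246). The side view shows the fork post on the right, (290,215), and the grip at (269,165). Next I'll measure these.

```bash
cat > h.py <<'E'
import numpy as np, cv2
def load(n,i=0):
    z=np.load(f"pics/{n}{i}.npz"); m=np.load(f"pics/{n}{i}_m.npz"); return z['p'],z['d'],{k:m[k] for k in m}
def rays(m,uv):
    uv=np.asarray(uv,float).reshape(-1,1,2)
    n=cv2.undistortPoints(uv,m['mtx'],m['D']).reshape(-1,2)
    R,_=cv2.Rodrigues(m['rvec']); c=-R.T@m['tvec']
    return c,np.c_[n,np.ones(len(n))]@R
def onplane(m,uv,z):
    c,d=rays(m,uv); return c+d*((z-c[2])/d[:,2])[:,None]
def cloud(d,m):
    h,w=d.shape; v,u=np.mgrid[:h,:w]
    c,r=rays(m,np.c_[u.ravel(),v.ravel()])
    return (c+r*d.ravel()[:,None]).reshape(h,w,3)
def proj(m,P):
    return cv2.projectPoints(np.asarray(P,float).reshape(-1,1,3),m['rvec'],m['tvec'],m['mtx'],m['D'])[0].reshape(-1,2)
E
python3 - <<'E'
from h import *
for n in ["scene","side"]:
    p,d,m=load(n); P=cloud(d,m); hsv=cv2.cvtColor(p,cv2.COLOR_RGB2HSV)
    print(n,"cam",rays(m,[[0,0]])[0])
    yel=(hsv[...,0]>20)&(hsv[...,0]<32)&(hsv[...,1]>150)&(hsv[...,2]>100)&(P[...,2]>0.15)&(P[...,2]<.3)&(P[...,0]<.9)
    red=((hsv[...,0]<6)|(hsv[...,0]>174))&(hsv[...,1]>150)&(P[...,2]<.2)&(P[...,2]>0)&(P[...,0]<.9)
    for nm,k in(("yel",yel),("red",red)):
        v,u=np.nonzero(k&(d>0)); print(nm,len(u)); 
        if len(u): print(u.min(),u.max(),v.min(),v.max(),np.percentile(P[v,u],[5,50,95],axis=0).round(4))
    # crops
    box=dict(scene=(150,115,370,310),side=(180,130,400,300))[n]
    c=p[box[1]:box[3],box[0]:box[2]]; s=800//c.shape[1]; s=3
    cv2.imwrite(f"pics/{n}0_crop.png",cv2.resize(c,None,fx=s,fy=s,interpolation=cv2.INTER_CUBIC)[...,::-1])
    for uv in [(277,200),(230,262),(200,262)] if n=="scene" else [(273,257),(235,280)]:
        print(uv,P[uv[1],uv[0]].round(3))
E
```

```text
scene cam [0.0871121  0.64913454 0.83485417]
yel 140
278 285 129 150 [[ 0.498  -0.1714  0.2028]
 [ 0.5027 -0.1619  0.2333]
 [ 0.5138 -0.1568  0.2592]]
red 59
163 216 174 250 [[0.5287 0.0597 0.0714]
 [0.536  0.1423 0.0793]
 [0.7324 0.1525 0.1654]]
(277, 200) [ 0.509 -0.156  0.01 ]
(230, 262) [0.465 0.166 0.078]
(200, 262) [0.513 0.219 0.105]
side cam [ 0.31735649 -0.84862614  0.43911463]
yel 188
265 272 150 178 [[ 0.5013 -0.1811  0.2052]
 [ 0.5069 -0.1777  0.231 ]
 [ 0.513  -0.1735  0.26  ]]
red 38
325 348 160 163 [[0.735  0.0024 0.1617]
 [0.7573 0.0084 0.1643]
 [0.7876 0.0304 0.1664]]
(273, 257) [ 0.514 -0.184  0.012]
(235, 280) [ 0.412 -0.255  0.017]
```

```bash
ls pics
```

```text
scene0.npz
scene0.png
scene0_crop.png
scene0_m.npz
side0.npz
side0.png
side0_crop.png
side0_m.npz
wrist0.npz
wrist0.png
wrist0_m.npz
```

View pics/scene0_crop.png

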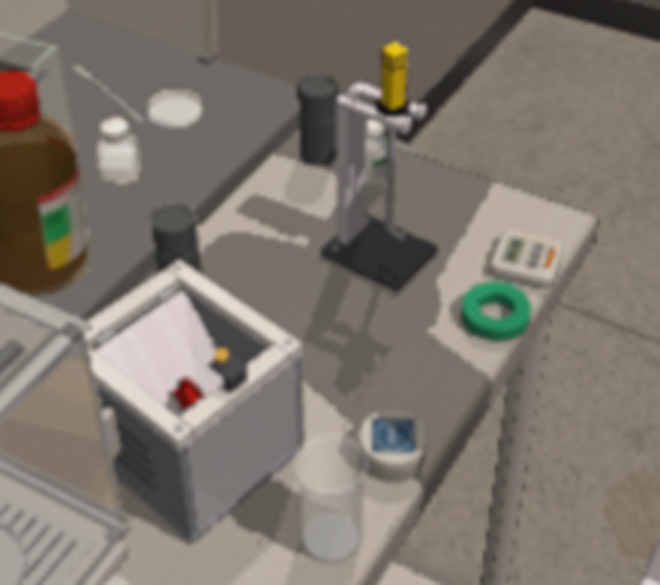

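View pics/side0_crop.png

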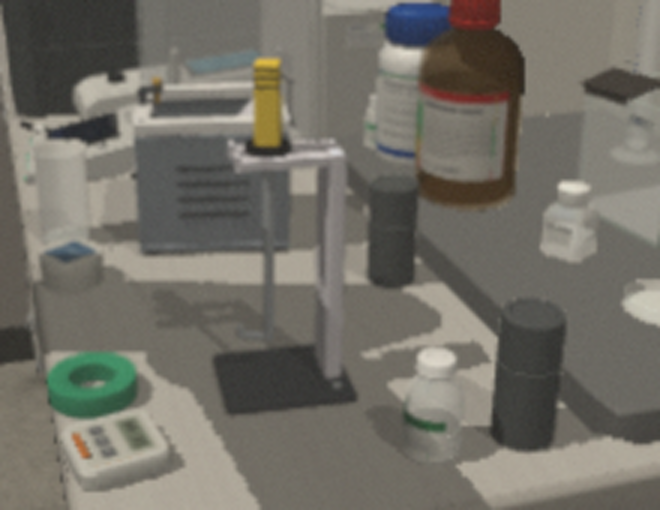

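```bash
python3 - <<'E'
from h import *
p,d,m=load("scene"); P=cloud(d,m); hsv=cv2.cvtColor(p,cv2.COLOR_RGB2HSV)
def cropuv(pts,o): return [(x/3+o[0]-1/3,y/3+o[1]-1/3) for x,y in pts]
c=cropuv([(178,263),(301,346),(182,442),(87,333)],(150,115))
C=onplane(m,c,.14); print(C.round(4)); 
print("edges",[np.linalg.norm(C[i]-C[i-1]).round(4) for i in range(4)], C.mean(0))
# rim points by depth: z in .134-.147
X,Y,Z=P[...,0],P[...,1],P[...,2]
k=(abs(Z-.14)<.006)&(X>.4)&(X<.65)&(Y>.05)&(Y<.26)
k=cv2.morphologyEx(k.astype(np.uint8),cv2.MORPH_OPEN,np.ones((2,2)))>0
pts=P[k][:,:2].astype(np.float32); print(len(pts),cv2.minAreaRect(pts),np.median(P[k][:,2]))
pts=onplane(m,np.argwhere(k)[:,::-1],.14)[:,:2].astype(np.float32); r=cv2.minAreaRect(pts);print(r)
# stand base: dark, z~.01
k=(abs(Z-.01)<.008)&(hsv[...,2]<60)&(X>.4)&(X<.62)&(Y>-.26)&(Y<-.08)
k=cv2.morphologyEx(k.astype(np.uint8),cv2.MORPH_OPEN,np.ones((3,3)))
n,l,s,_=cv2.connectedComponentsWithStats(k); i=1+s[1:,4].argmax(); print(s[i])
pts=onplane(m,np.argwhere(l==i)[:,::-1],.01)[:,:2].astype(np.float32); print("base scene",cv2.minAreaRect(pts), cv2.boxPoints(cv2.minAreaRect(pts)))
ps,ds,ms=load("side"); Q=cloud(ds,ms); hs=cv2.cvtColor(ps,cv2.COLOR_RGB2HSV)
k=(abs(Q[...,2]-.01)<.008)&(hs[...,2]<60)&(Q[...,0]>.4)&(Q[...,0]<.62)&(Q[...,1]>-.26)&(Q[...,1]<-.08)
k=cv2.morphologyEx(k.astype(np.uint8),cv2.MORPH_OPEN,np.ones((3,3)))
n,l,s,_=cv2.connectedComponentsWithStats(k); i=1+s[1:,4].argmax(); print(s[i])
pts=onplane(ms,np.argwhere(l==i)[:,::-1],.01)[:,:2].astype(np.float32); print("base side",cv2.minAreaRect(pts), cv2.boxPoints(cv2.minAreaRect(pts)))
# red eye
k=((hsv[...,0]<6)|(hsv[...,0]>174))&(hsv[...,1]>150)&(Z<.15)&(X<.6)&(Y>.08)&(Y<.25)
print("eye",k.sum(),np.median(P[k],0),P[k].min(0),P[k].max(0))
# grip rows in both: axis by triangulation of yellow top face
E
```

```text
[[0.5928 0.0685 0.14  ]
 [0.4469 0.0988 0.14  ]
 [0.4721 0.2277 0.14  ]
 [0.607  0.1755 0.14  ]]
edges [np.float64(0.1079), np.float64(0.1491), np.float64(0.1314), np.float64(0.1447)] [0.52970576 0.1426296  0.14      ]
1054 ((0.37570154666900635, 0.3656371235847473), (0.17579755187034607, 0.7897555232048035), 32.9606819152832) 0.13919035571731236
((0.5330830812454224, 0.16703197360038757), (0.1750088334083557, 0.15260230004787445), 77.94951629638672)
[258 189  37  22 433]
base scene ((0.5151188373565674, -0.16165617108345032), (0.0792463943362236, 0.09439169615507126), 84.21244812011719) [[ 0.46416795 -0.19631815]
 [ 0.5580785  -0.20583662]
 [ 0.5660697  -0.1269942 ]
 [ 0.47215915 -0.11747572]]
[263 246  29  19 360]
base side ((0.5226215720176697, -0.17464230954647064), (0.08323969691991806, 0.05743485316634178), 88.4735107421875) [[ 0.49280563 -0.21548238]
 [ 0.5502201  -0.2170124 ]
 [ 0.55243754 -0.13380224]
 [ 0.49502307 -0.13227221]]
eye 43 [0.53375472 0.1456594  0.07683674] [0.51601802 0.13507174 0.06898238] [0.53964949 0.15419148 0.09631817]
```

```bash
cat >> h.py <<'E'
from scipy.spatial.transform import Rotation as Ro
def tool_delta(o,dp): return Ro.from_quat(o['tool_rot']).inv().apply(dp)
def yaw(o): x=Ro.from_quat(o['tool_rot']).apply([1,0,0]); return np.degrees(np.arctan2(x[1],x[0]))
E
python3 - <<'E'
from h import *
from workcell import bot
o=bot.get_obs()
p,d,m=load("wrist"); R=Ro.from_quat(o['tool_rot'])
c,_=rays(m,[[0,0]]); Rc=cv2.Rodrigues(m['rvec'])[0]
print("cam in tool",R.inv().apply(c-o['eef_pos']), "cam axes in tool (cols)\n",(R.as_matrix().T@Rc.T).round(3))
print("yaw",yaw(o))
for n in("scene","side"):
    p,d,m=load(n); P=cloud(d,m); X,Y,Z=[P[...,i] for i in range(3)]
    k=(d>0)&(Z>.2)&(X>.2)&(X<.75)&(abs(Y)<.35); q=P[k]
    print(n,k.sum(),np.percentile(q,[0,5,50,95,100],axis=0).round(3))
    for r in((.2,.5),(.5,.6),(.6,.7),(.7,.75)):
        s=q[(q[:,0]>r[0])&(q[:,0]<r[1])]; print(r,len(s),s.min(0).round(2) if len(s) else '',s.max(0).round(2) if len(s) else '')
E
```

```text
cam in tool [ 0.00030382 -0.07539071 -0.068623  ] cam axes in tool (cols)
 [[ 1.    -0.     0.   ]
 [ 0.     0.956  0.293]
 [-0.001 -0.293  0.956]]
yaw -77.06294880693606
scene 14353 [[ 0.493 -0.335  0.2  ]
 [ 0.514 -0.249  0.235]
 [ 0.703  0.159  0.45 ]
 [ 0.746  0.333  0.5  ]
 [ 0.75   0.35   0.509]]
(0.2, 0.5) 45 [ 0.49 -0.17  0.2 ] [ 0.5  -0.16  0.26]
(0.5, 0.6) 2448 [ 0.5  -0.18  0.2 ] [0.6  0.35 0.29]
(0.6, 0.7) 4097 [ 0.6  -0.33  0.27] [0.7  0.35 0.45]
(0.7, 0.75) 7763 [ 0.7  -0.33  0.2 ] [0.75 0.28 0.51]
side 8274 [[ 0.495 -0.349  0.2  ]
 [ 0.52  -0.344  0.215]
 [ 0.703 -0.167  0.447]
 [ 0.746  0.265  0.501]
 [ 0.75   0.35   0.51 ]]
(0.2, 0.5) 32 [ 0.49 -0.18  0.2 ] [ 0.5  -0.16  0.26]
(0.5, 0.6) 1060 [ 0.5  -0.19  0.2 ] [0.6  0.35 0.29]
(0.6, 0.7) 2713 [ 0.6  -0.34  0.2 ] [0.7  0.35 0.46]
(0.7, 0.75) 4469 [ 0.7  -0.35  0.2 ] [0.75 0.26 0.51]
```

```bash
python3 - <<'E'
from h import *
for n in("scene","side"):
    p,d,m=load(n); P=cloud(d,m); X,Y,Z=[P[...,i] for i in range(3)]
    k=(d>0)&(Z>.19)&(X>.2)&(X<1.0)&(abs(Y)<.4)
    v,u=np.nonzero(k); q=P[k]
    for x in np.arange(.48,1,.04):
      for y in np.arange(-.4,.4,.2):
        s=(q[:,0]>=x)&(q[:,0]<x+.04)&(q[:,1]>=y)&(q[:,1]<y+.2)
        if s.sum()>5: print(n,x.round(2),y.round(1),s.sum(),"z",np.percentile(q[s,2],[0,50,100]).round(2),"uv",np.median(u[s]),np.median(v[s]))
E
```

```text
scene 0.48 -0.2 264 z [0.19 0.22 0.26] uv 281.0 144.0
scene 0.48 0.2 1864 z [0.19 0.24 0.28] uv 155.0 259.0
scene 0.52 -0.2 81 z [0.19 0.19 0.2 ] uv 270.0 147.0
scene 0.52 0.2 1119 z [0.19 0.28 0.29] uv 141.0 241.0
scene 0.56 0.2 1087 z [0.19 0.28 0.28] uv 126.0 233.0
scene 0.6 0.2 987 z [0.27 0.28 0.28] uv 110.0 226.0
scene 0.64 0.2 939 z [0.27 0.28 0.28] uv 97.0 219.0
scene 0.68 -0.4 724 z [0.41 0.45 0.48] uv 238.0 37.0
scene 0.68 -0.2 1560 z [0.41 0.45 0.48] uv 201.0 59.0
scene 0.68 0.0 2298 z [0.41 0.45 0.48] uv 143.0 91.0
scene 0.68 0.2 1440 z [0.19 0.44 0.48] uv 95.0 121.0
scene 0.72 -0.4 655 z [0.47 0.5  0.52] uv 225.0 17.0
scene 0.72 -0.2 1470 z [0.47 0.49 0.52] uv 185.0 37.0
scene 0.72 0.0 2913 z [0.19 0.49 0.52] uv 131.0 71.0
scene 0.72 0.2 1740 z [0.19 0.49 0.52] uv 72.0 97.0
scene 0.76 -0.4 292 z [0.51 0.52 0.55] uv 210.0 4.0
scene 0.76 -0.2 1661 z [0.51 0.54 0.59] uv 165.0 14.0
scene 0.76 0.0 3118 z [0.19 0.53 0.58] uv 115.0 45.0
scene 0.76 0.2 2663 z [0.19 0.52 0.56] uv 53.0 81.0
scene 0.8 -0.4 138 z [0.19 0.27 0.32] uv 220.0 78.0
scene 0.8 -0.2 147 z [0.56 0.58 0.59] u
[... 1596 characters left out ...]
0.19 0.52 0.56] uv 312.0 32.0
side 0.8 -0.4 2621 z [0.19 0.42 0.53] uv 470.0 70.0
side 0.8 -0.2 51 z [0.56 0.57 0.58] uv 370.0 2.0
side 0.8 0.0 244 z [0.19 0.57 0.6 ] uv 345.0 8.0
side 0.8 0.2 435 z [0.2  0.35 0.6 ] uv 324.0 87.0
side 0.84 -0.4 3212 z [0.19 0.39 0.54] uv 484.0 91.0
side 0.84 0.2 650 z [0.2  0.31 0.62] uv 331.0 98.0
side 0.88 -0.4 2532 z [0.19 0.35 0.54] uv 497.0 110.0
side 0.88 0.2 576 z [0.2  0.32 0.41] uv 342.0 96.0
side 0.92 -0.4 1092 z [0.19 0.27 0.41] uv 504.0 152.0
side 0.92 0.2 623 z [0.19 0.3  0.4 ] uv 352.0 100.0
side 0.96 -0.4 149 z [0.19 0.21 0.27] uv 509.0 177.0
side 0.96 0.0 59 z [0.19 0.22 0.26] uv 394.0 131.0
side 0.96 0.2 602 z [0.19 0.3  0.4 ] uv 362.0 100.0
```

```bash
cat >> h.py <<'E'
def plan(o,tgt,dyaw=0,n=None,grip=-1,yaw0=None):
    """rows (rounded) moving TCP from o to tgt with total yaw change dyaw deg (tool down)"""
    p=np.array(o['eef_pos'],float); R=Ro.from_quat(o['tool_rot']); d=np.array(tgt)-p
    k=max(1,int(np.ceil(max(np.linalg.norm(d)/.0400,abs(dyaw)/7.0)))); n=max(k,n or 0)
    t=round(-dyaw/n,2); rows=[]
    for i in range(n):
        s=R.inv().apply((np.array(tgt)-p)/(n-i)).round(4)
        rows.append([*s,0,0,t,grip]); p=p+R.apply(s); R=R*Ro.from_rotvec([0,0,t],degrees=True)
    for i in range(0,n,8): print(",  ".join(",".join(f"{float(x):g}" for x in r) for r in rows[i:i+8]))
    return rows
E
python3 - <<'E'
from h import *
from workcell import bot
o=bot.get_obs()
plan(o,[.53,-.165,.42],161)
E
```

```text
-0.0096,-0.0209,-0.0051,0,0,-7,-1,  -0.007,-0.0219,-0.0051,0,0,-7,-1,  -0.0042,-0.0225,-0.0051,0,0,-7,-1,  -0.0015,-0.0229,-0.0051,0,0,-7,-1,  0.0013,-0.0229,-0.0051,0,0,-7,-1,  0.0041,-0.0226,-0.0051,0,0,-7,-1,  0.0068,-0.0219,-0.005,0,0,-7,-1,  0.0095,-0.0209,-0.0051,0,0,-7,-1
0.0119,-0.0196,-0.005,0,0,-7,-1,  0.0142,-0.018,-0.0051,0,0,-7,-1,  0.0163,-0.0161,-0.005,0,0,-7,-1,  0.0182,-0.014,-0.0051,0,0,-7,-1,  0.0197,-0.0117,-0.005,0,0,-7,-1,  0.021,-0.0092,-0.0051,0,0,-7,-1,  0.022,-0.0066,-0.005,0,0,-7,-1,  0.0226,-0.0039,-0.0051,0,0,-7,-1
0.0229,-0.0011,-0.005,0,0,-7,-1,  0.0229,0.0017,-0.0051,0,0,-7,-1,  0.0225,0.0045,-0.005,0,0,-7,-1,  0.0218,0.0073,-0.0051,0,0,-7,-1,  0.0207,0.0098,-0.005,0,0,-7,-1,  0.0194,0.0123,-0.0051,0,0,-7,-1,  0.0178,0.0146,-0.005,0,0,-7,-1
```

Call:
{"method": "drive_tool", "body": {"steps": [-0.0096,-0.0209,-0.0051,0,0,-7,-1,-0.007,-0.0219,-0.0051,0,0,-7,-1,-0.0042,-0.0225,-0.0051,0,0,-7,-1,-0.0015,-0.0229,-0.0051,0,0,-7,-1,0.0013,-0.0229,-0.0051,0,0,-7,-1,0.0041,-0.0226,-0.0051,0,0,-7,-1,0.0068,-0.0219,-0.005,0,0,-7,-1,0.0095,-0.0209,-0.0051,0,0,-7,-1]}}

```text
clock: 0.82
eef_pos: [0.258, -0.3743, 0.3446]
tool_rot: [0.984, -0.18, -0.0, -0.0]
ft_force: [0.2, -0.3, -0.7]
grip_width: 0.0855
```

Call:
{"method": "drive_tool", "body": {"steps": [0.0119,-0.0196,-0.005,0,0,-7,-1,0.0142,-0.018,-0.0051,0,0,-7,-1,0.0163,-0.0161,-0.005,0,0,-7,-1,0.0182,-0.014,-0.0051,0,0,-7,-1,0.0197,-0.0117,-0.005,0,0,-7,-1,0.021,-0.0092,-0.0051,0,0,-7,-1,0.022,-0.0066,-0.005,0,0,-7,-1,0.0226,-0.0039,-0.0051,0,0,-7,-1]}}

```text
clock: 1.48
eef_pos: [0.4034, -0.2623, 0.3849]
tool_rot: [0.953, 0.303, -0.0, -0.0]
ft_force: [-0.1, -0.5, 0.2]
grip_width: 0.0856
```

Call:
{"method": "drive_tool", "body": {"steps": [0.0229,-0.0011,-0.005,0,0,-7,-1,0.0229,0.0017,-0.0051,0,0,-7,-1,0.0225,0.0045,-0.005,0,0,-7,-1,0.0218,0.0073,-0.0051,0,0,-7,-1,0.0207,0.0098,-0.005,0,0,-7,-1,0.0194,0.0123,-0.0051,0,0,-7,-1,0.0178,0.0146,-0.005,0,0,-7,-1,0,0,0,0,0,0,-1]}}

```text
clock: 2.15
eef_pos: [0.5327, -0.1628, 0.4199]
tool_rot: [0.741, 0.671, 0.001, -0.0]
ft_force: [-1.1, 0.8, -0.6]
grip_width: 0.0854
```

```bash
cat >> h.py <<'E'
def snap(n,i):
    from workcell import vision
    m=vision.camera_model(n); p,d=vision.camera(n)
    cv2.imwrite(f"pics/{n}{i}.png",p[...,::-1]); np.savez(f"pics/{n}{i}.npz",p=p,d=d); np.savez(f"pics/{n}{i}_m.npz",**m)
    return p,d,m
E
python3 - <<'E'
from h import *
from workcell import bot
o=bot.get_obs(); print(o['clock'],np.round(o['joint_pos'],3),np.round(o['eef_pos'],4),o['tool_rot'],yaw(o),o['ft_force'])
snap("wrist",1)
E
```

```text
2.15 [-2.970e-01  3.480e-01  4.500e-01  1.672e+00  1.000e-03 -1.990e-01] [ 0.5327 -0.1628  0.4199] [ 7.41033543e-01  6.71467540e-01  7.90889533e-04 -7.43449345e-05] 84.36093047572925 [-1.1201563   0.77533482 -0.59877988]
```

View pics/wrist1.png

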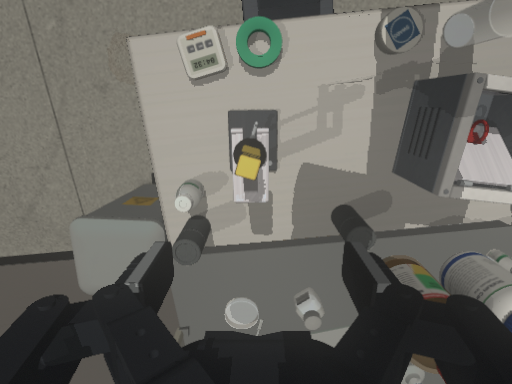

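```bash
python3 - <<'E'
from h import *
p,d,m=load("wrist",1)
c=p[95:215,200:310]; cv2.imwrite("pics/w1crop.png",cv2.resize(c,None,fx=5,fy=5,interpolation=cv2.INTER_CUBIC)[...,::-1])
c=p[60:210,380:512]; cv2.imwrite("pics/w1crop2.png",cv2.resize(c,None,fx=4,fy=4,interpolation=cv2.INTER_CUBIC)[...,::-1])
E
```

```text
(no output)
```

View pics/w1crop.png

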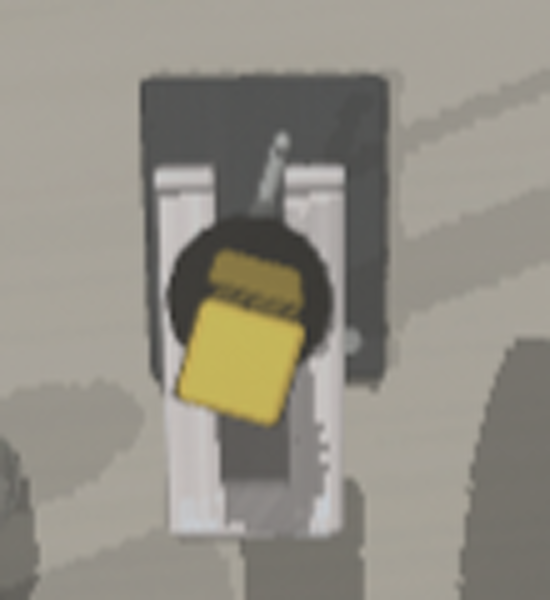

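View pics/w1crop2.png

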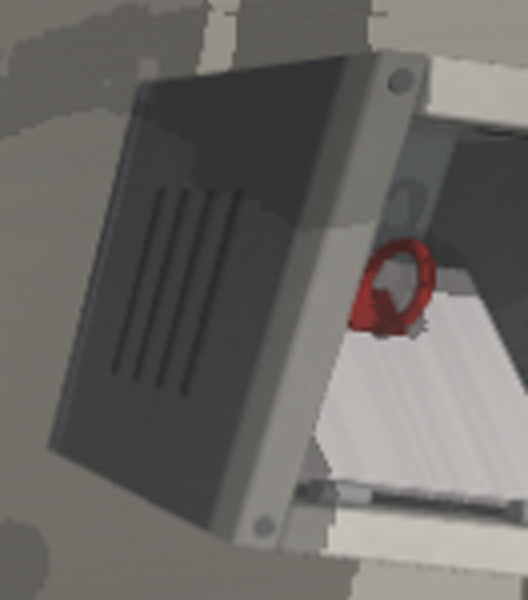

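```bash
python3 - <<'E'
from h import *
p,d,m=load("wrist",1)
f=lambda pts,s,o:[((x+.5)/s-.5+o[0],(y+.5)/s-.5+o[1]) for x,y in pts]
G=onplane(m,f([(207,297),(305,325),(278,427),(177,393)],5,(200,95)),.259); print("grip",G.round(4),"c",G.mean(0))
for i in range(4):
    e=G[(i+1)%4]-G[i]; print(np.linalg.norm(e).round(4),np.degrees(np.arctan2(e[1],e[0])).round(1))
c=onplane(m,f([(250,298),(168,298),(332,298)],5,(200,95)),.199); print("collar",c.round(4))
# fork: outer edges at .193: left edge, right edge bottom; prong ends
F=onplane(m,f([(157,190),(170,535),(344,190),(343,535),(217,190),(222,480),(287,190),(288,480)],5,(200,95)),.193);print("fork",F.round(4))
L=onplane(m,f([(155,168),(215,168),(285,166),(345,166)],5,(200,95)),.197);print("lips",L.round(4))
B=onplane(m,f([(141,78),(388,76),(381,388),(152,383)],5,(200,95)),.010);print("base",B.round(4),B.mean(0))
H=onplane(m,f([(281,140)],5,(200,95)),.052);print("hooktip",H.round(4))
hsv=cv2.cvtColor(p,cv2.COLOR_RGB2HSV); P=cloud(d,m); print("depth collar z",P[150:152,240:243,2], "grip top z",P[168,249])
E
```

```text
grip [[ 0.4973 -0.1724  0.259 ]
 [ 0.5033 -0.1573  0.259 ]
 [ 0.5197 -0.1633  0.259 ]
 [ 0.5124 -0.179   0.259 ]] c [ 0.50817477 -0.16797207  0.259     ]
0.0163 68.2
0.0175 -20.1
0.0174 -114.9
0.0165 156.2
collar [[ 0.5083 -0.1682  0.199 ]
 [ 0.5066 -0.1846  0.199 ]
 [ 0.5099 -0.1518  0.199 ]]
fork [[ 0.4857 -0.1847  0.193 ]
 [ 0.5587 -0.191   0.193 ]
 [ 0.4894 -0.1473  0.193 ]
 [ 0.5624 -0.1539  0.193 ]
 [ 0.4869 -0.1727  0.193 ]
 [ 0.5475 -0.1785  0.193 ]
 [ 0.4883 -0.1587  0.193 ]
 [ 0.5489 -0.1645  0.193 ]]
lips [[ 0.4811 -0.1841  0.197 ]
 [ 0.4822 -0.1724  0.197 ]
 [ 0.4832 -0.1586  0.197 ]
 [ 0.4844 -0.1468  0.197 ]]
base [[ 0.4666 -0.2034  0.01  ]
 [ 0.4738 -0.1251  0.01  ]
 [ 0.5751 -0.1355  0.01  ]
 [ 0.5658 -0.2124  0.01  ]] [ 0.52034105 -0.16907101  0.01      ]
hooktip [[ 0.4875 -0.1605  0.052 ]]
depth collar z [[0.19673467 0.19886767 0.22792095]
 [0.19686926 0.19752065 0.23583961]] grip top z [ 0.50953491 -0.16730536  0.25761974]
```

Wrist view: the grip's top face is centred at about (249,168), the hook tip at (256,122), and the fork slot and base edges agree with the expected seat. The pole is at (0.508, -0.168) with its x at about 158.5°. The stand's yaw is -5.5°. I'll go to grasp it.

```bash
python3 - <<'E'
from h import *
from workcell import bot
o=bot.get_obs(); print(yaw(o))
plan(o,[.5082,-.168,.345],68.5-yaw(o),n=4)
E
```

```text
84.0807344073467
-0.0016,-0.0057,0.0187,0,0,3.9,-1,  -0.002,-0.0055,0.0186,0,0,3.9,-1,  -0.0024,-0.0054,0.0187,0,0,3.9,-1,  -0.0028,-0.0051,0.0186,0,0,3.9,-1
```

Call:
{"method": "drive_tool", "body": {"steps": [-0.0016,-0.0057,0.0187,0,0,3.9,-1,-0.002,-0.0055,0.0186,0,0,3.9,-1,-0.0024,-0.0054,0.0187,0,0,3.9,-1,-0.0028,-0.0051,0.0186,0,0,3.9,-1,0,0,0,0,0,0,-1,0,0,0,0,0,0,-1]}}

```text
clock: 2.7
eef_pos: [0.5056, -0.1696, 0.345]
tool_rot: [0.828, 0.561, -0.001, -0.001]
ft_force: [0.7, 0.9, 0.3]
grip_width: 0.0853
```

```bash
python3 - <<'E'
from h import *
from workcell import bot
o=bot.get_obs(); print(yaw(o),o['eef_pos'],o['ft_force'],Ro.from_quat(o['tool_rot']).apply([0,0,1]))
plan(o,[.5082,-.168,.283],68.5-yaw(o),n=4)
E
```

```text
68.31297319601651 [ 0.50561388 -0.16964881  0.34499298] [0.68726622 0.87824998 0.25812434] [-2.80978639e-03  8.03868036e-04 -9.99995729e-01]
0.0006,0.0005,0.0155,0,0,-0.05,-1,  0.0006,0.0005,0.0155,0,0,-0.05,-1,  0.0007,0.0005,0.0155,0,0,-0.05,-1,  0.0006,0.0005,0.0155,0,0,-0.05,-1
```

Call:
{"method": "drive_tool", "body": {"steps": [0.0006,0.0005,0.0155,0,0,0,-1,0.0006,0.0005,0.0155,0,0,0,-1,0.0006,0.0005,0.0155,0,0,0,-1,0.0006,0.0005,0.0155,0,0,0,-1,0,0,0,0,0,0,-1]}}

```text
clock: 3.12
eef_pos: [0.5093, -0.1678, 0.2822]
tool_rot: [0.827, 0.562, -0.001, -0.001]
ft_force: [-0.3, -0.2, -0.0]
grip_width: 0.0855
```

```bash
python3 - <<'E'
from h import *
from workcell import bot
o=bot.get_obs(); print(yaw(o),o['eef_pos'],o['ft_force'],o['ft_torque'])
p,d,m=snap("wrist",2)
E
```

```text
68.37678857830565 [ 0.50926709 -0.16779697  0.28224614] [-0.30599367 -0.20477448 -0.04525843] [0.02733186 0.07407184 0.00939613]
```

View pics/wrist2.png

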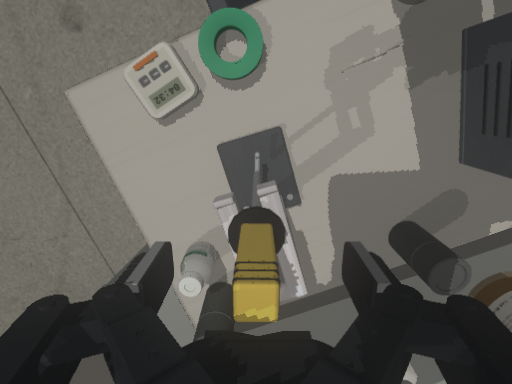

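The grip stands upright at about (256,270), centred between the fingers at (155,280) and (360,280), and aligned with them. Closing.

Call:
{"method": "drive_tool", "body": {"steps": [0,0,0,0,0,0,1,0,0,0,0,0,0,1,0,0,0,0,0,0,1,0,0,0,0,0,0,1,0,0,0,0,0,0,1,0,0,0,0,0,0,1,0,0,0,0,0,0,1,0,0,0,0,0,0,1]}}

```text
clock: 3.83
eef_pos: [0.5098, -0.168, 0.2843]
tool_rot: [0.827, 0.562, 0.0, 0.001]
ft_force: [-0.8, -1.1, 2.6]
grip_width: 0.0169
```

```bash
python3 - <<'E'
from h import *
from workcell import bot
o=bot.get_obs(); print(yaw(o),o['eef_pos'],o['ft_force'],o['ft_torque'],o['grip_width'])
E
```

```text
68.33086708925592 [ 0.5098349  -0.16800231  0.28433669] [-0.82997661 -1.12460868  2.61770346] [-0.08388901  0.10530534  0.03110344] 0.016877778148983752
```

Call:
{"method": "drive_tool", "body": {"steps": [0,0,-0.004,0,0,0,1,0,0,-0.005,0,0,0,1,0,0,-0.005,0,0,0,1,0,0,0,0,0,0,1,0,0,0,0,0,0,1]}}

```text
clock: 4.25
eef_pos: [0.5098, -0.1678, 0.298]
tool_rot: [0.827, 0.562, 0.0, 0.0]
ft_force: [0.2, -0.0, -2.1]
grip_width: 0.0173
```

```bash
python3 - <<'E'
from h import *
from workcell import bot
o=bot.get_obs(); print(yaw(o),o['eef_pos'],o['ft_force'],o['ft_torque'],o['grip_width'])
snap("wrist",3)
p=o['eef_pos']+np.array([-.065*.9955,.065*.0958,0.0]); plan(o,p,0,n=3,grip=1)
E
```

```text
68.34060916425271 [ 0.50984074 -0.16779626  0.29802835] [ 0.2139236  -0.03901352 -2.06532049] [ 0.03552455 -0.00552413  0.01656179] 0.017348108907240943
-0.006,-0.0208,-0,0,0,0,1,  -0.006,-0.0208,-0,0,0,0,1,  -0.0061,-0.0208,-0,0,0,0,1
```

View pics/wrist3.png

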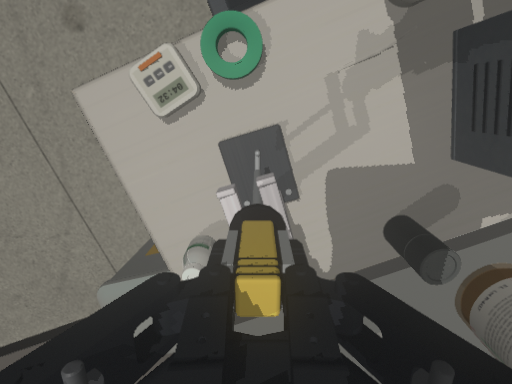

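The pole is held at (258,270), collar above the prongs and clear of the lips. Sliding out toward -x.

Call:
{"method": "drive_tool", "body": {"steps": [-0.006,-0.0208,0,0,0,0,1,-0.006,-0.0208,0,0,0,0,1,-0.006,-0.0208,0,0,0,0,1,0,0,-0.02,0,0,0,1,0,0,-0.03,0,0,0,1,0,0,-0.03,0,0,0,1,0,0,-0.03,0,0,0,1,0,0,-0.03,0,0,0,1]}}

```text
clock: 4.97
eef_pos: [0.4445, -0.1613, 0.4389]
tool_rot: [0.827, 0.562, -0.0, -0.0]
ft_force: [0.5, -0.3, -1.9]
grip_width: 0.0174
```

```bash
python3 - <<'E'
from h import *
from workcell import bot
p,d,m=load("wrist",1)
cv2.imwrite("pics/x.png",cv2.resize(p[60:210,380:512],None,fx=4,fy=4)[...,::-1])
f=lambda pts,s,o:[((x+.5)/s-.5+o[0],(y+.5)/s-.5+o[1]) for x,y in pts]
C=onplane(m,f([(383,50),(235,542)],4,(380,60)),.14); print("wrist1 corners -y front, -y back",C)
o=bot.get_obs(); print(yaw(o),o['eef_pos'],o['ft_force'],o['ft_torque'],o['grip_width'])
E
```

```text
wrist1 corners -y front, -y back [[0.45005269 0.09305018 0.14      ]
 [0.59371714 0.06251716 0.14      ]]
68.33492145235968 [ 0.44451647 -0.16133249  0.43887698] [ 0.52691794 -0.25719059 -1.9140539 ] [-0.03855587 -0.08331216 -0.00575518] 0.017358775063640884
```

```bash
python3 - <<'E'
from h import *
from workcell import bot
o=bot.get_obs()
plan(o,[.52,.06,.46],-11.7-yaw(o),grip=1)
E
```

```text
0.0195,-0.001,-0.0018,0,0,6.67,1,  0.0192,-0.0032,-0.0018,0,0,6.67,1,  0.0187,-0.0054,-0.0018,0,0,6.67,1,  0.018,-0.0076,-0.0017,0,0,6.67,1,  0.017,-0.0096,-0.0018,0,0,6.67,1,  0.0157,-0.0115,-0.0017,0,0,6.67,1,  0.0143,-0.0132,-0.0018,0,0,6.67,1,  0.0126,-0.0148,-0.0017,0,0,6.67,1
0.0108,-0.0162,-0.0018,0,0,6.67,1,  0.0089,-0.0174,-0.0017,0,0,6.67,1,  0.0068,-0.0182,-0.0018,0,0,6.67,1,  0.0047,-0.019,-0.0017,0,0,6.67,1
```

Call:
{"method": "drive_tool", "body": {"steps": [0.0195,-0.001,-0.0018,0,0,6.67,1,0.0192,-0.0032,-0.0018,0,0,6.67,1,0.0187,-0.0054,-0.0018,0,0,6.67,1,0.018,-0.0076,-0.0017,0,0,6.67,1,0.017,-0.0096,-0.0018,0,0,6.67,1,0.0157,-0.0115,-0.0017,0,0,6.67,1,0.0143,-0.0132,-0.0018,0,0,6.67,1,0.0126,-0.0148,-0.0017,0,0,6.67,1]}}

```text
clock: 5.63
eef_pos: [0.4954, -0.013, 0.4516]
tool_rot: [0.992, 0.127, -0.0, -0.0]
ft_force: [-0.6, 0.2, -1.1]
grip_width: 0.0174
```

Call:
{"method": "drive_tool", "body": {"steps": [0.0108,-0.0162,-0.0018,0,0,6.67,1,0.0089,-0.0174,-0.0017,0,0,6.67,1,0.0068,-0.0182,-0.0018,0,0,6.67,1,0.0047,-0.019,-0.0017,0,0,6.67,1,0,0,0,0,0,0,1,0,0,0,0,0,0,1]}}

```text
clock: 6.13
eef_pos: [0.5207, 0.0607, 0.4582]
tool_rot: [0.995, -0.1, -0.001, 0.0]
ft_force: [0.2, 0.8, -2.0]
grip_width: 0.0173
```

```bash
python3 - <<'E'
from h import *
from workcell import bot
o=bot.get_obs(); print(o['clock'],np.round(o['joint_pos'],2),yaw(o),o['eef_pos'],o['ft_force'],o['ft_torque'],o['grip_width'])
snap("wrist",4); snap("side",4); snap("scene",4)
E
```

```text
6.1333 [ 0.12  0.29  0.47  1.75 -0.    1.89] -11.520424178647328 [0.52065775 0.06069497 0.45816296] [ 0.21715122  0.77451793 -2.03569283] [-0.05598545 -0.02741187  0.00809122] 0.01733086946814441
```

View pics/wrist4.png

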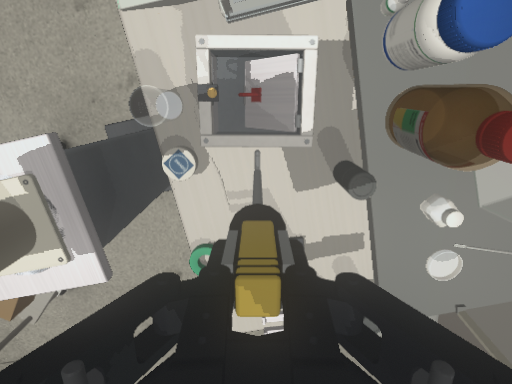

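View pics/scene4.png

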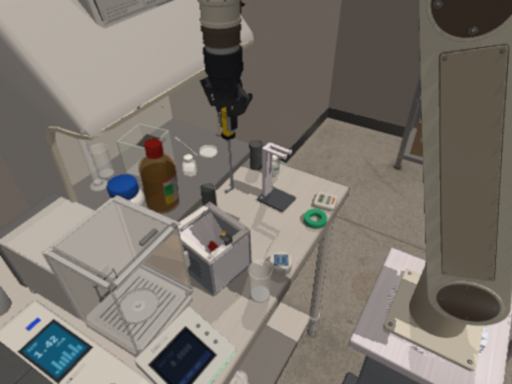

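View pics/side4.png

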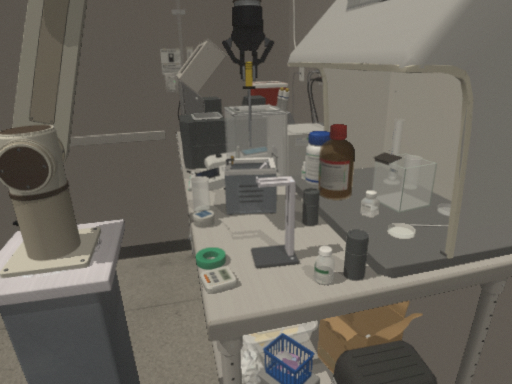

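Wrist view: the box rim spans about (196..318, 36..147), almost square to the tool. The red ring is at (250,95), the brass screw at (212,93), and the hook tip at (257,152) points at the ring. Zooming in to measure.

```bash
python3 - <<'E'
from h import *
p,d,m=load("wrist",4)
c=p[25:185,180:330]; cv2.imwrite("pics/w4crop.png",cv2.resize(c,None,fx=5,fy=5,interpolation=cv2.INTER_CUBIC)[:600*8//8+200,...,::-1][:800])
c=p[25:145,180:330]; cv2.imwrite("pics/w4c.png",cv2.resize(c,None,fx=5,fy=5,interpolation=cv2.INTER_CUBIC)[...,::-1])
E
```

```text
(no output)
```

View pics/w4c.png

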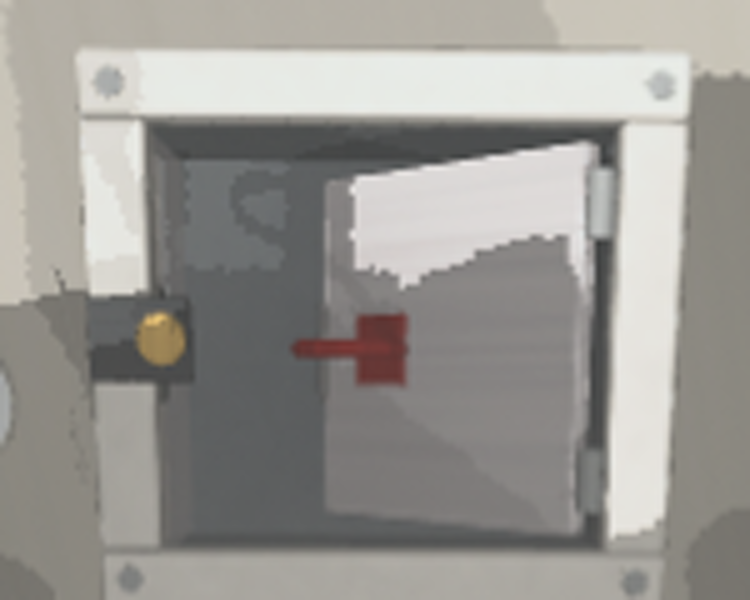

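```bash
python3 - <<'E'
from h import *
p,d,m=load("wrist",4)
f=lambda pts,s,o:[((x+.5)/s-.5+o[0],(y+.5)/s-.5+o[1]) for x,y in pts]
def show(n,C):
    print(n,C.round(4).tolist(),"centre",C.mean(0).round(4))
    e=[C[(i+1)%4]-C[i] for i in range(4)]; print([ (np.linalg.norm(v).round(4), np.degrees(np.arctan2(v[1],v[0])).round(2)) for v in e])
I=onplane(m,f([(146,118),(622,122),(606,547),(160,549)],5,(180,25)),.14); show("inner",I)
# outer by mask: bright rim colour
P=cloud(d,m)
print("rim depth z",P[46,250],P[46,220], P[95,312])
g=cv2.resize(p[25:185,180:330],None,fx=5,fy=5,interpolation=cv2.INTER_CUBIC)
cv2.imwrite("pics/w4d.png",g[480:800,:,::-1])
hsv=cv2.cvtColor(p,cv2.COLOR_RGB2HSV)
k=((hsv[...,0]<6)|(hsv[...,0]>174))&(hsv[...,1]>130); k[:70]=0;k[120:]=0;k[:,:235]=0;k[:,266:]=0
v,u=np.nonzero(k); print("red",len(u),u.min(),u.max(),v.min(),v.max()); q=P[v,u]; print(np.c_[u,v,q.round(4)][np.argsort(u)][::4])
E
```

```text
inner [[0.4906, 0.2073, 0.14], [0.6039, 0.1832, 0.14], [0.5839, 0.0829, 0.14], [0.4687, 0.1058, 0.14]] centre [0.5368 0.1448 0.14  ]
[(np.float64(0.1159), np.float64(-11.99)), (np.float64(0.1023), np.float64(-101.3)), (np.float64(0.1175), np.float64(168.73)), (np.float64(0.1038), np.float64(77.8))]
rim depth z [0.54023464 0.19981363 0.13845086] [0.50435325 0.20730193 0.13781747] [0.60595317 0.12834134 0.13783302]
red 22 243 257 93 95
[[2.430e+02 9.400e+01 5.182e-01 1.485e-01 9.660e-02]
 [2.470e+02 9.400e+01 5.238e-01 1.472e-01 1.001e-01]
 [2.490e+02 9.400e+01 5.265e-01 1.467e-01 9.880e-02]
 [2.500e+02 9.400e+01 5.279e-01 1.464e-01 9.850e-02]
 [2.520e+02 9.400e+01 5.306e-01 1.459e-01 9.820e-02]
 [2.560e+02 9.400e+01 5.361e-01 1.448e-01 9.610e-02]]
```

View pics/w4d.png

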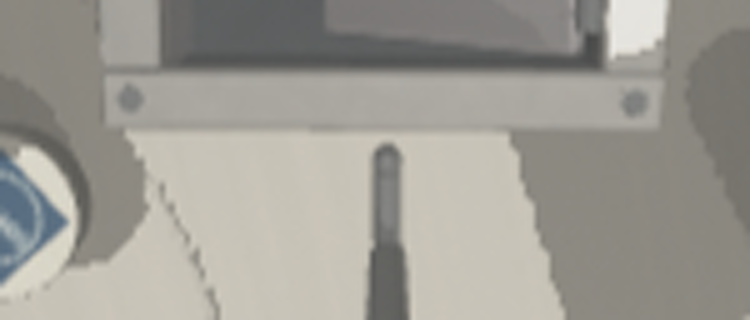

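```bash
python3 - <<'E'
from h import *
p,d,m=load("wrist",4)
f=lambda pts,s,o:[((x+.5)/s-.5+o[0],(y+.5)/s-.5+o[1]) for x,y in pts]
O=onplane(m,f([(77,48),(690,52),(658,609),(105,609)],5,(180,25)),.14)
e=[O[(i+1)%4]-O[i] for i in range(4)]; print(O.round(4),O.mean(0),[ (np.linalg.norm(v).round(4), np.degrees(np.arctan2(v[1],v[0])).round(2)) for v in e])
th=np.radians(-11.7); ex=np.array([np.cos(th),np.sin(th)]); ey=np.array([-ex[1],ex[0]])
I=onplane(m,f([(146,118),(622,122),(606,547),(160,549)],5,(180,25)),.14)
c=(O.mean(0)+I.mean(0))[:2]/2; print("centre",c)
for q in (.7,.8,.85,.9,.95,1.0):
    xl=.055-.08*np.cos(q)-.016*np.sin(q); z=.133-.08*np.sin(q)+.016*np.cos(q)
    r=onplane(m,f([(292,348)],5,(180,25)),z)[0][:2]-c
    print(q,"eye z",z.round(4),"pred left",(xl-.0145).round(4),"meas",(r@ex).round(4),"y",(r@ey).round(4), "eye world",(c+xl*ex).round(4))
# free edge of flap: crop x=325 at upper/lower; hatch tip length? flap right under
print("hook tip", onplane(m,f([(386,145+480)],5,(180,25)),.458-.24+.009))
# brass screw y
print("screw y",(onplane(m,f([(160,338)],5,(180,25)),.158)[0][:2]-c)@ey)
# triangulate ring with scene0: red mask centroid
for n,i in(("scene",4),):
    p2,d2,m2=load(n,i); hs=cv2.cvtColor(p2,cv2.COLOR_RGB2HSV); P=cloud(d2,m2)
    k=((hs[...,0]<6)|(hs[...,0]>174))&(hs[...,1]>150)&(P[...,2]<.15)&(P[...,0]<.6)&(P[...,1]>.08)&(P[...,1]<.25)
    v,u=np.nonzero(k); print(u.min(),u.max(),v.min(),v.max())
    g=cv2.resize(p2[215:275,180:250],None,fx=8,fy=8,interpolation=cv2.INTER_CUBIC); cv2.imwrite("pics/s4c.png",g[...,::-1])
E
```

```text
[[0.4781 0.2256 0.14  ]
 [0.6224 0.1952 0.14  ]
 [0.5949 0.064  0.14  ]
 [0.4504 0.0934 0.14  ]] [0.53646183 0.14456414 0.14      ] [(np.float64(0.1475), np.float64(-11.9)), (np.float64(0.1341), np.float64(-101.83)), (np.float64(0.1475), np.float64(168.48)), (np.float64(0.1351), np.float64(78.17))]
centre [0.53661936 0.14467745]
0.7 eye z 0.0937 pred left -0.031 meas -0.0261 y -0.0002 eye world [0.5205 0.148 ]
0.8 eye z 0.0868 pred left -0.0267 meas -0.0265 y -0.0001 eye world [0.5247 0.1472]
0.85 eye z 0.0835 pred left -0.0243 meas -0.0267 y 0.0 eye world [0.527  0.1467]
0.9 eye z 0.0803 pred left -0.0218 meas -0.0269 y 0.0001 eye world [0.5295 0.1462]
0.95 eye z 0.0772 pred left -0.019 meas -0.0271 y 0.0002 eye world [0.5322 0.1456]
1.0 eye z 0.0743 pred left -0.0162 meas -0.0273 y 0.0002 eye world [0.535 0.145]
hook tip [[0.52603168 0.0876158  0.227     ]]
screw y 0.00046134388936651264
209 216 242 250
```

View pics/s4c.png

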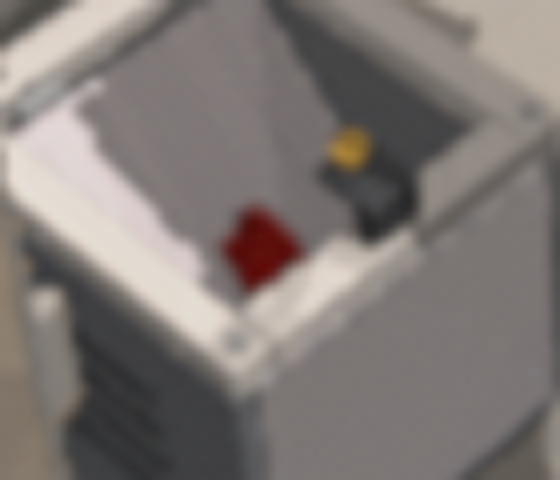

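```bash
python3 - <<'E'
from h import *
from workcell import bot
p,d,m=load("wrist",4); P=cloud(d,m); print(P[150:160:2,257].round(4))
o=bot.get_obs(); print(o['eef_pos'],yaw(o))
plan(o,[.5188,.1137,.44],-11.7-yaw(o),n=3,grip=1)
o=dict(o); o['eef_pos']=[.5188,.1137,.44]
plan(o,[.5188,.1137,.36],0,n=4,grip=1)
E
```

```text
[[0.5258 0.0855 0.2164]
 [0.5256 0.0847 0.2243]
 [0.5252 0.0828 0.2252]
 [0.5248 0.0805 0.2241]
 [0.5241 0.0773 0.2182]]
[0.52023811 0.05929141 0.458667  ] -11.689346044959649
-0.0041,-0.0177,0.0062,0,0,0,1,  -0.0042,-0.0176,0.0062,0,0,0,1,  -0.0041,-0.0177,0.0062,0,0,0,1
0,-0,0.02,0,0,0,1,  0,-0,0.02,0,0,0,1,  0,-0,0.02,0,0,0,1,  0,-0,0.02,0,0,0,1
```

Call:
{"method": "drive_tool", "body": {"steps": [-0.0041,-0.0177,0.0062,0,0,0,1,-0.0041,-0.0177,0.0062,0,0,0,1,-0.0041,-0.0177,0.0062,0,0,0,1,0,0,0.02,0,0,0,1,0,0,0.02,0,0,0,1,0,0,0.02,0,0,0,1,0,0,0.02,0,0,0,1,0,0,0,0,0,0,1]}}

```text
clock: 6.95
eef_pos: [0.5173, 0.1131, 0.356]
tool_rot: [0.995, -0.102, -0.004, 0.001]
ft_force: [-1.2, -0.0, -2.4]
grip_width: 0.0175
```

```bash
python3 - <<'E'
from h import *
from workcell import bot
o=bot.get_obs(); print(o['clock'],yaw(o),o['eef_pos'],o['ft_force'],o['ft_torque'],o['grip_width'])
p,d,m=snap("wrist",5)
cv2.imwrite("pics/w5c.png",cv2.resize(p[10:210,160:360],None,fx=3,fy=3,interpolation=cv2.INTER_CUBIC)[...,::-1])
E
```

```text
6.95 -11.745837137034622 [0.51732995 0.11307541 0.35598703] [-1.23231375 -0.01153878 -2.42690121] [-0.0510981   0.04603918 -0.0447882 ] 0.017546328429673297
```

View pics/w5c.png

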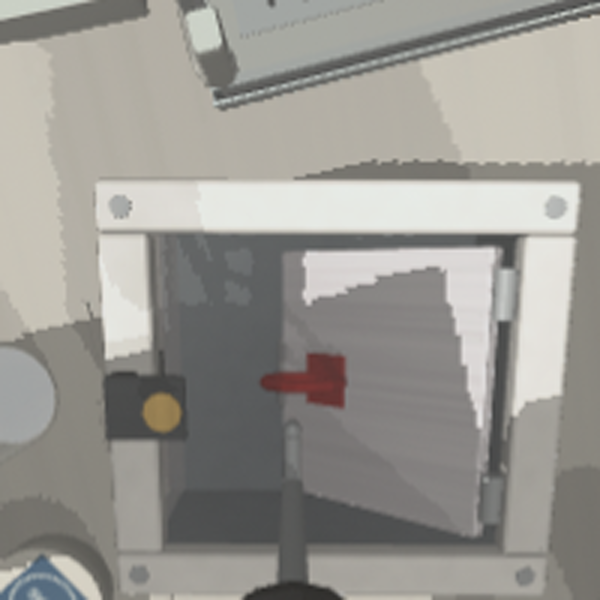

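```bash
python3 - <<'E'
from h import *
p,d,m=load("wrist",5)
f=lambda pts,s=3,o=(160,10):[((x+.5)/s-.5+o[0],(y+.5)/s-.5+o[1]) for x,y in pts]
for nm,q in(("out",[(96,181),(580,181),(548,597),(118,597)]),("in",[(151,233),(516,233),(503,544),(163,548)])):
    O=onplane(m,f(q),.14); e=[O[(i+1)%4]-O[i] for i in range(4)]; print(nm,O.mean(0).round(4),[ (np.linalg.norm(v).round(4), np.degrees(np.arctan2(v[1],v[0])).round(2)) for v in e])
th=np.radians(-11.8); ex=np.array([np.cos(th),np.sin(th)]); ey=np.array([-ex[1],ex[0]])
c=O.mean(0)[:2]
for q in (.7,.75,.8,.85,.9,1.0):
    xl=.055-.08*np.cos(q)-.016*np.sin(q); z=.133-.08*np.sin(q)+.016*np.cos(q)
    r=onplane(m,f([(259,381)]),z)[0][:2]-c
    print(q,"eye z",z.round(4),"pred left",(xl-.0145).round(4),"meas",(r@ex).round(4),"y",(r@ey).round(4), "eye world",(c+xl*ex).round(4))
T=onplane(m,f([(293,423),(293,475)]),.356-.2415+.009); print("hook tip/shank",T, (T[:,:2]-c)@ex,(T[:,:2]-c)@ey)
P=cloud(d,m)
for u,v in f([(293,430),(293,440),(270,381),(300,381),(325,365),(325,395),(300,300),(480,300),(330,205)]): print((round(u),round(v)),P[round(v),round(u)].round(4), ((P[round(v),round(u)][:2]-c)@ex).round(4))
E
```

```text
out [0.5369 0.1445 0.14  ] [(np.float64(0.1471), np.float64(-11.77)), (np.float64(0.1347), np.float64(-101.02)), (np.float64(0.1501), np.float64(168.4)), (np.float64(0.1352), np.float64(77.73))]
in [0.5366 0.1464 0.14  ] [(np.float64(0.1127), np.float64(-11.75)), (np.float64(0.1005), np.float64(-100.04)), (np.float64(0.1164), np.float64(169.08)), (np.float64(0.1021), np.float64(77.83))]
0.7 eye z 0.0937 pred left -0.031 meas -0.0262 y -0.0001 eye world [0.5205 0.1498]
0.75 eye z 0.0902 pred left -0.0289 meas -0.0263 y -0.0005 eye world [0.5225 0.1493]
0.8 eye z 0.0868 pred left -0.0267 meas -0.0265 y -0.0009 eye world [0.5247 0.1489]
0.85 eye z 0.0835 pred left -0.0243 meas -0.0267 y -0.0013 eye world [0.527  0.1484]
0.9 eye z 0.0803 pred left -0.0218 meas -0.0268 y -0.0017 eye world [0.5295 0.1479]
1.0 eye z 0.0743 pred left -0.0162 meas -0.0271 y -0.0024 eye world [0.535  0.1467]
hook tip/shank [[0.52150188 0.1382175  0.1235    ]
 [0.51773889 0.12014868 0.1235    ]] [-0.01313403 -0.0131225 ] [-0.01109003 -0.02954653]
(257, 153) [0.5206 0.1357 0.1224] -0.0135
(257, 156) [0.5199 0.1322 0.1203] -0.0135
(250, 137) [0.5153 0.1503 0.0931] -0.0217
(260, 137) [0.5265 0.1485 0.0974] -0.0104
(268, 131) [0.5367 0.151  0.076 ] -0.0009
(268, 141) [0.5344 0.1396 0.0773] -0.0008
(260, 110) [0.5322 0.176  0.0625] -0.0104
(320, 110) [0.5902 0.1659 0.1287] 0.0485
(270, 78) [0.5473 0.2043 0.1378] -0.0013
```

```bash
python3 - <<'E'
from h import *
from workcell import bot
o=bot.get_obs(); print(o['clock'],yaw(o),o['eef_pos'],o['ft_force'],o['ft_torque'])
plan(o,[.5188,.1137,.323],0,n=4,grip=1)
E
```

```text
7.0 -11.752928827793468 [0.51796859 0.11326642 0.35832143] [-0.68816289  0.07600572 -1.39412265] [ 0.05310301 -0.005338   -0.01946141]
0.0002,-0.0002,0.0088,0,0,0,1,  0.0002,-0.0002,0.0088,0,0,0,1,  0.0002,-0.0001,0.0089,0,0,0,1,  0.0003,-0.0002,0.0088,0,0,0,1
```

Commanded z is 0.36, so a 37 mm descent, then check.

Call:
{"method": "drive_tool", "body": {"steps": [0,0,0.01,0,0,0,1,0,0,0.01,0,0,0,1,0,0,0.01,0,0,0,1,0,0,0.007,0,0,0,1,0,0,0,0,0,0,1,0,0,0,0,0,0,1]}}

```text
clock: 7.5
eef_pos: [0.519, 0.1143, 0.323]
tool_rot: [0.995, -0.102, -0.0, 0.0]
ft_force: [0.0, 0.1, -1.4]
grip_width: 0.0173
```

```bash
python3 - <<'E'
from h import *
from workcell import bot
o=bot.get_obs(); print(o['clock'],yaw(o),o['eef_pos'],o['ft_force'],o['ft_torque'],o['grip_width'])
p,d,m=snap("wrist",6)
cv2.imwrite("pics/w6c.png",cv2.resize(p[60:260,160:360],None,fx=3,fy=3,interpolation=cv2.INTER_CUBIC)[...,::-1])
p,d,m=snap("scene",6)
cv2.imwrite("pics/s6c.png",cv2.resize(p[190:300,160:290],None,fx=5,fy=5,interpolation=cv2.INTER_CUBIC)[...,::-1])
E
```

```text
7.5 -11.705952228075072 [0.51904427 0.11425213 0.32295386] [ 0.04032407  0.07400125 -1.40390151] [ 0.03760242 -0.02439116  0.01087682] 0.017318439800870323
```

View pics/w6c.png

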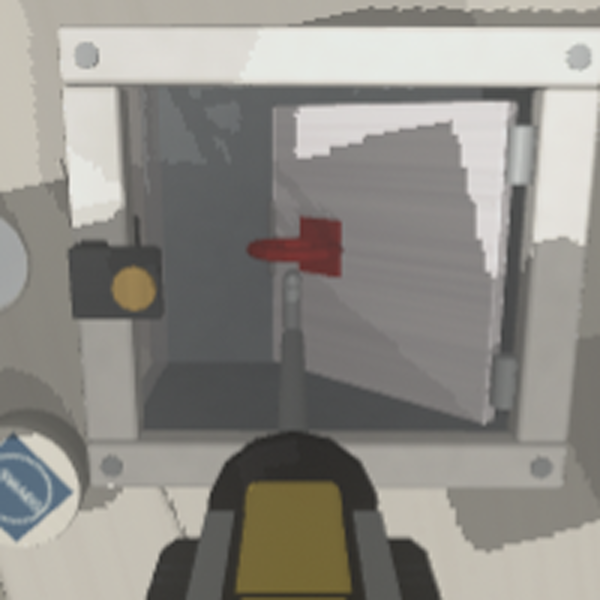

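View pics/s6c.png

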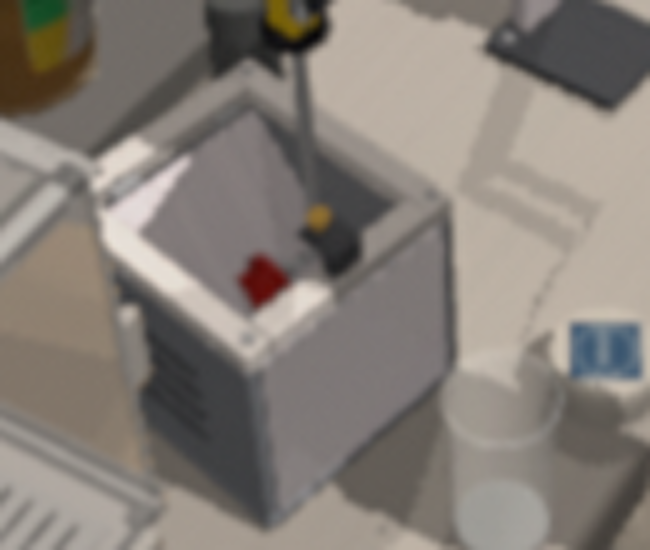

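```bash
python3 - <<'E'
from h import *
p,d,m=load("wrist",6); P=cloud(d,m)
f=lambda pts,s=3,o=(160,60):[((x+.5)/s-.5+o[0],(y+.5)/s-.5+o[1]) for x,y in pts]
th=np.radians(-11.8); ex=np.array([np.cos(th),np.sin(th)]); ey=np.array([-ex[1],ex[0]])
c=np.array([.5367,.1452]); loc=lambda Q:np.c_[(Q[:,:2]-c)@ex,(Q[:,:2]-c)@ey,Q[:,2]].round(4)
print("ring left",loc(onplane(m,f([(247,248)]),.086)),"ring top mid",loc(onplane(m,f([(290,248)]),.100)))
print("tip end",loc(onplane(m,f([(292,271)]),.0875)),"lip",loc(onplane(m,f([(292,285)]),.0905)))
for u,v in f([(292,248),(275,248),(262,248),(292,283),(292,300),(292,318)]): print((round(u),round(v)),loc(P[round(v),round(u)][None]))
from workcell import bot
o=bot.get_obs(); print("hook mid by kin",loc((np.array(o['eef_pos'])+[*(.011*ey),-.2415])[None]))
E
```

```text
ring left [[-0.0266  0.0003  0.086 ]] ring top mid [[-0.0115  0.0022  0.1   ]]
tip end [[-0.0108 -0.0075  0.0875]] lip [[-0.0108 -0.0119  0.0905]]
(257, 142) [[-0.0109 -0.0015  0.0697]]
(251, 142) [[-0.0174 -0.001   0.0732]]
(247, 142) [[-0.0211  0.0015  0.0921]]
(257, 154) [[-0.0108 -0.0112  0.0908]]
(257, 160) [[-0.0108 -0.0187  0.0848]]
(257, 166) [[-0.0108 -0.0256  0.0829]]
hook mid by kin [[-0.0106 -0.0227  0.0822]]
```

Call:
{"method": "drive_tool", "body": {"steps": [0,-0.004,0,0,0,0,1,0,-0.004,0,0,0,0,1,0,-0.004,0,0,0,0,1,0,-0.004,0,0,0,0,1,0,-0.004,0,0,0,0,1,0,-0.004,0,0,0,0,1,0,0,0,0,0,0,1,0,0,0,0,0,0,1]}}

```text
clock: 8.27
eef_pos: [0.5241, 0.1382, 0.3231]
tool_rot: [0.995, -0.102, -0.0, 0.0]
ft_force: [0.7, -1.1, -2.1]
grip_width: 0.0173
```

```bash
python3 - <<'E'
from h import *
from workcell import bot
o=bot.get_obs(); print(o['clock'],yaw(o),o['eef_pos'],o['ft_force'],o['ft_torque'],o['grip_width'])
p,d,m=snap("wrist",7)
cv2.imwrite("pics/w7c.png",cv2.resize(p[60:260,160:360],None,fx=3,fy=3,interpolation=cv2.INTER_CUBIC)[...,::-1])
E
```

```text
8.2667 -11.662921875722304 [0.52407735 0.13821498 0.32309201] [ 0.6579015  -1.05324601 -2.09310405] [ 0.00258415 -0.03767815 -0.01447541] 0.017324842106993033
```

View pics/w7c.png

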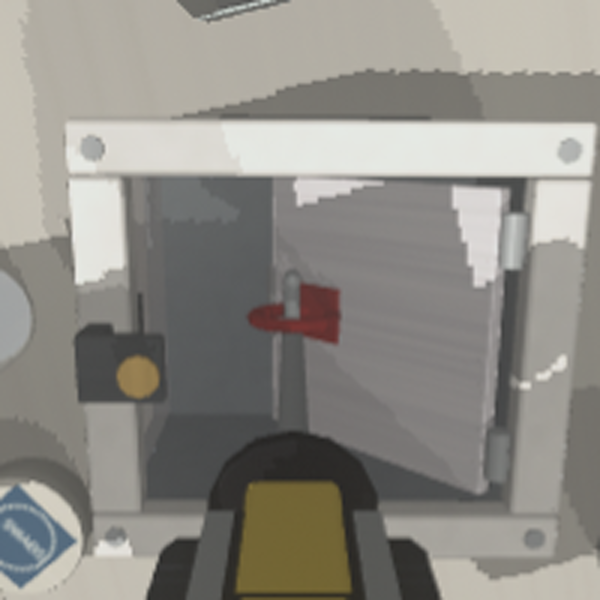

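The hook passes through the red ring (lip at crop (292,285) beyond the ring at row 318). Lifting gently to contact.

Call:
{"method": "drive_tool", "body": {"steps": [0,0,-0.002,0,0,0,1,0,0,-0.002,0,0,0,1,0,0,-0.002,0,0,0,1,0,0,-0.002,0,0,0,1,0,0,-0.002,0,0,0,1,0,0,-0.001,0,0,0,1,0,0,0,0,0,0,1]}}

```text
clock: 8.9
eef_pos: [0.5241, 0.1378, 0.3343]
tool_rot: [0.995, -0.102, 0.0, 0.0]
ft_force: [-0.1, -0.2, -1.0]
grip_width: 0.0175
```

Call:
{"method": "drive_tool", "body": {"steps": [0,0,-0.001,0,0,0,1,0,0,-0.001,0,0,0,1,0,0,0,0,0,0,1]}}

```text
clock: 9.15
eef_pos: [0.5238, 0.1379, 0.3359]
tool_rot: [0.995, -0.102, -0.001, 0.0]
ft_force: [-0.3, -0.6, -4.5]
grip_width: 0.0172
```

```bash
python3 - <<'E'
import numpy as np
x=lambda q:.055-.08*np.cos(q)-.016*np.sin(q); z=lambda q:.133-.08*np.sin(q)+.016*np.cos(q)
qs=np.linspace(.8,.16,25)
for i in range(24): print(f"{qs[i+1]:.3f}  {x(qs[i+1])-x(qs[i]):.4f},0,{-(z(qs[i+1])-z(qs[i])):.4f}")
E
```

```text
0.773  -0.0012,0,-0.0018
0.747  -0.0012,0,-0.0018
0.720  -0.0011,0,-0.0019
0.693  -0.0011,0,-0.0019
0.667  -0.0010,0,-0.0019
0.640  -0.0010,0,-0.0020
0.613  -0.0009,0,-0.0020
0.587  -0.0009,0,-0.0020
0.560  -0.0008,0,-0.0020
0.533  -0.0007,0,-0.0020
0.507  -0.0007,0,-0.0021
0.480  -0.0006,0,-0.0021
0.453  -0.0006,0,-0.0021
0.427  -0.0005,0,-0.0021
0.400  -0.0005,0,-0.0021
0.373  -0.0004,0,-0.0021
0.347  -0.0004,0,-0.0021
0.320  -0.0003,0,-0.0022
0.293  -0.0002,0,-0.0022
0.267  -0.0002,0,-0.0022
0.240  -0.0001,0,-0.0022
0.213  -0.0001,0,-0.0022
0.187  -0.0000,0,-0.0022
0.160  0.0001,0,-0.0022
```

Call:
{"method": "drive_tool", "body": {"steps": [0,0,0,0,0,0,1,-0.0006,0,-0.0009,0,0,0,1,-0.0012,0,-0.0018,0,0,0,1,-0.0012,0,-0.0018,0,0,0,1,-0.0011,0,-0.0019,0,0,0,1]}}

```text
clock: 9.57
eef_pos: [0.52, 0.1387, 0.3428]
tool_rot: [0.995, -0.102, 0.0, 0.0]
ft_force: [0.2, 0.4, -5.1]
grip_width: 0.0172
```

Call:
{"method": "drive_tool", "body": {"steps": [-0.0011,0,-0.0019,0,0,0,1,-0.001,0,-0.0019,0,0,0,1,-0.001,0,-0.002,0,0,0,1,-0.0009,0,-0.002,0,0,0,1,-0.0009,0,-0.002,0,0,0,1,-0.0008,0,-0.002,0,0,0,1]}}

```text
clock: 10.07
eef_pos: [0.5145, 0.1399, 0.3547]
tool_rot: [0.995, -0.102, 0.0, -0.0]
ft_force: [0.6, -0.8, -4.0]
grip_width: 0.017
```

```bash
python3 - <<'E'
from h import *
from workcell import bot
o=bot.get_obs(); print(o['clock'],yaw(o),o['eef_pos'],o['ft_force'],o['ft_torque'],o['grip_width'])
p,d,m=snap("wrist",8)
cv2.imwrite("pics/w8c.png",cv2.resize(p[60:260,160:360],None,fx=3,fy=3,interpolation=cv2.INTER_CUBIC)[...,::-1])
E
```

```text
10.0667 -11.705416158890177 [0.51452225 0.13985721 0.35473913] [ 0.56392512 -0.82475599 -4.01155423] [-0.09627474 -0.31764514 -0.03731437] 0.016981494678299878
```

View pics/w8c.png

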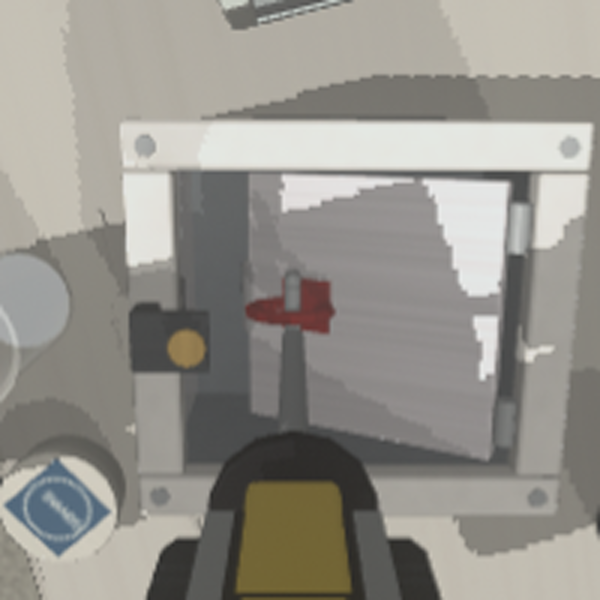

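Call:
{"method": "drive_tool", "body": {"steps": [-0.0007,0,-0.002,0,0,0,1,-0.0007,0,-0.0021,0,0,0,1,-0.0006,0,-0.0021,0,0,0,1,-0.0006,0,-0.0021,0,0,0,1,-0.0005,0,-0.0021,0,0,0,1,-0.0005,0,-0.0021,0,0,0,1,-0.0004,0,-0.0021,0,0,0,1,-0.0004,0,-0.0021,0,0,0,1]}}

```text
clock: 10.78
eef_pos: [0.5101, 0.1408, 0.3713]
tool_rot: [0.995, -0.102, -0.0, -0.0]
ft_force: [0.7, -0.0, -3.9]
grip_width: 0.0173
```

Call:
{"method": "drive_tool", "body": {"steps": [-0.0003,0,-0.0022,0,0,0,1,-0.0002,0,-0.0022,0,0,0,1,-0.0002,0,-0.0022,0,0,0,1,-0.0001,0,-0.0022,0,0,0,1,0,0,0,0,0,0,1]}}

```text
clock: 11.2
eef_pos: [0.5093, 0.1409, 0.3804]
tool_rot: [0.995, -0.102, 0.0, -0.0]
ft_force: [-0.3, -1.0, -2.0]
grip_width: 0.0174
```

```bash
python3 - <<'E'
from h import *
from workcell import bot
o=bot.get_obs(); print(o['clock'],yaw(o),o['eef_pos'],o['ft_force'],o['ft_torque'],o['grip_width'])
p,d,m=snap("wrist",9)
cv2.imwrite("pics/w9c.png",cv2.resize(p[60:260,160:360],None,fx=3,fy=3,interpolation=cv2.INTER_CUBIC)[...,::-1])
P=cloud(d,m)
o=bot.get_obs(); print(o['ft_force'])
E
```

```text
11.2 -11.700617728599326 [0.50930291 0.1409458  0.38040124] [-0.28287729 -0.97446882 -1.95035954] [-0.06627401 -0.04369364 -0.01171511] 0.01738236250775177
[-0.17303792 -0.27888733 -1.99145268]
```

View pics/w9c.png

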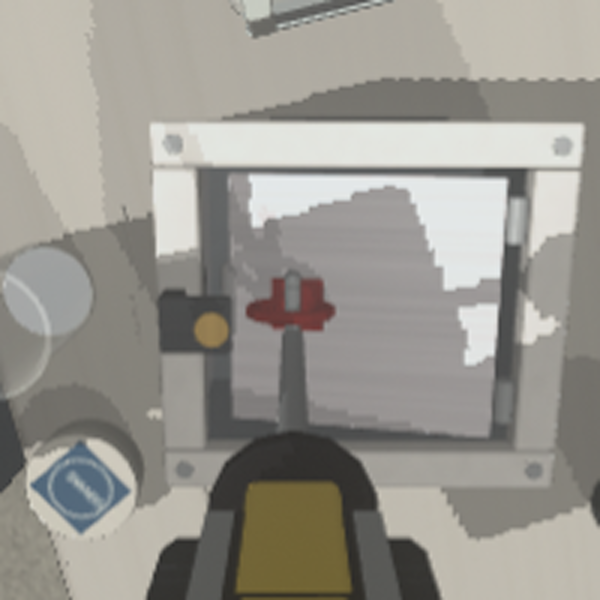

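Call:
{"method": "drive_tool", "body": {"steps": [0,0,-0.002,0,0,0,1,0,0,-0.002,0,0,0,1,0,0,-0.002,0,0,0,1,0.0002,0,-0.0015,0,0,0,1,0,0,0,0,0,0,1]}}

```text
clock: 11.67
eef_pos: [0.5097, 0.1409, 0.3878]
tool_rot: [0.995, -0.102, 0.0, -0.0]
ft_force: [0.2, -0.5, -3.3]
grip_width: 0.017
```

Call:
{"method": "drive_tool", "body": {"steps": [0.0001,0,-0.0008,0,0,0,1,0.0001,0,-0.0008,0,0,0,1,0.0001,0,-0.0008,0,0,0,1]}}

```text
clock: 11.92
eef_pos: [0.5099, 0.1408, 0.3897]
tool_rot: [0.995, -0.102, -0.0, 0.0]
ft_force: [0.3, -0.3, -5.2]
grip_width: 0.0176
```

Call:
{"method": "drive_tool", "body": {"steps": [0.0001,0,-0.0008,0,0,0,1,0.0001,0,-0.0008,0,0,0,1]}}

```text
clock: 12.08
eef_pos: [0.5101, 0.1408, 0.3914]
tool_rot: [0.995, -0.102, 0.0, 0.0]
ft_force: [1.3, 0.7, -4.4]
grip_width: 0.0174
```

Call:
{"method": "drive_tool", "body": {"steps": [0.0001,0,-0.0006,0,0,0,1,0,0,-0.0006,0,0,0,1]}}

```text
clock: 12.25
eef_pos: [0.5103, 0.1407, 0.3927]
tool_rot: [0.995, -0.102, 0.0, 0.0]
ft_force: [0.4, 0.4, -4.7]
grip_width: 0.0173
```

Call:
{"method": "drive_tool", "body": {"steps": [0,0,-0.0005,0,0,0,1,0,0,-0.0005,0,0,0,1]}}

```text
clock: 12.42
eef_pos: [0.5103, 0.1407, 0.3937]
tool_rot: [0.995, -0.102, 0.0, 0.0]
ft_force: [1.6, 0.1, -4.6]
grip_width: 0.0173
```

Call:
{"method": "drive_tool", "body": {"steps": [0,0,-0.0005,0,0,0,1,0,0,-0.0005,0,0,0,1]}}

```text
clock: 12.58
eef_pos: [0.5103, 0.1407, 0.3944]
tool_rot: [0.995, -0.102, -0.0, 0.0]
ft_force: [1.1, -0.0, -6.1]
grip_width: 0.0171
```

Call:
{"method": "drive_tool", "body": {"steps": [0,0,-0.0004,0,0,0,1,0,0,-0.0004,0,0,0,1]}}

```text
clock: 12.75
eef_pos: [0.5103, 0.1407, 0.3947]
tool_rot: [0.995, -0.102, -0.0, 0.0]
ft_force: [1.4, 0.4, -10.4]
grip_width: 0.0174
```

Call:
{"method": "drive_tool", "body": {"steps": [0,0,-0.0004,0,0,0,1,0,0,-0.0004,0,0,0,1]}}

```text
clock: 12.92
eef_pos: [0.5103, 0.1407, 0.395]
tool_rot: [0.995, -0.102, -0.001, 0.0]
ft_force: [3.3, 0.7, -15.5]
grip_width: 0.0177
```

Call:
{"method": "drive_tool", "body": {"steps": [0,0,-0.0003,0,0,0,1,0,0,-0.0003,0,0,0,1]}}

```text
clock: 13.08
eef_pos: [0.5102, 0.1407, 0.3954]
tool_rot: [0.995, -0.102, -0.001, 0.0]
ft_force: [3.3, 0.4, -18.2]
grip_width: 0.0171
```

Force jumped, so I back off a little before looking.

Call:
{"method": "drive_tool", "body": {"steps": [0,0,0.0006,0,0,0,1]}}

```text
clock: 13.17
eef_pos: [0.5102, 0.1407, 0.3955]
tool_rot: [0.995, -0.102, -0.001, 0.0]
ft_force: [1.9, -0.1, -13.8]
grip_width: 0.0173
```

```bash
python3 - <<'E'
from h import *
from workcell import bot
o=bot.get_obs(); print(o['clock'],yaw(o),o['eef_pos'],o['ft_force'],o['ft_torque'],o['grip_width'])
p,d,m=snap("wrist",10)
cv2.imwrite("pics/w10c.png",cv2.resize(p[60:260,160:360],None,fx=3,fy=3,interpolation=cv2.INTER_CUBIC)[...,::-1])
P=cloud(d,m)
o=bot.get_obs(); print(o['ft_force'])
th=np.radians(-11.8); ex=np.array([np.cos(th),np.sin(th)]); ey=np.array([-ex[1],ex[0]]); c=np.array([.5367,.1452])
X=(P[...,:2]-c)@ex; Y=(P[...,:2]-c)@ey
# flap surface: heights by local x, away from ring/shank
for a in np.arange(-.055,.05,.01):
    k=(X>a)&(X<a+.01)&(Y>.018)&(Y<.042)&(P[...,2]>.05); print(a.round(3),k.sum(),np.median(P[k][:,2]).round(4) if k.any() else '')
k=(Y>.056)&(Y<.066)&(abs(X)<.06)&(P[...,2]>.1); print("rim z",np.median(P[k][:,2]))
E
```

```text
13.1667 -11.701443155363117 [0.51024499 0.14074949 0.39545359] [  1.89278369  -0.09469132 -13.84411247] [-0.0025388  -1.09387312 -0.04464556] 0.017263926508838325
[  3.11303748   0.06703885 -16.57927212]
-0.055 142 0.1291
-0.045 188 0.1296
-0.035 188 0.1301
-0.025 168 0.1306
-0.015 189 0.1311
-0.005 187 0.1316
0.005 191 0.1323
0.015 191 0.1329
0.025 193 0.1334
0.035 196 0.134
0.045 179 0.1343
rim z 0.13954293010289937
```

View pics/w10c.png

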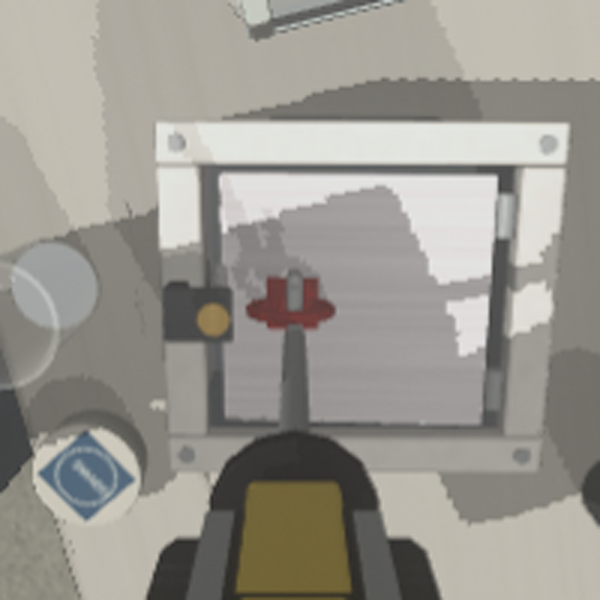

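```bash
python3 - <<'E'
from h import *
th=np.radians(-11.8); ex=np.array([np.cos(th),np.sin(th)]); ey=np.array([-ex[1],ex[0]]); c=np.array([.5367,.1452])
for i in (9,10):
    p,d,m=load("wrist",i); P=cloud(d,m)
    X=(P[...,:2]-c)@ex; Y=(P[...,:2]-c)@ey; Z=P[...,2]
    def fit(k):
        A=np.c_[X[k],Y[k],np.ones(k.sum())]; s=np.linalg.lstsq(A,Z[k],rcond=None)[0]; r=Z[k]-A@s; return k.sum(),s.round(4),r.std().round(5)
    rim=(abs(Z-.1395)<.003)&(((Y>.056)&(Y<.066)&(abs(X)<.07))|((X>.063)&(X<.073)&(abs(Y)<.06)))
    print(i,"rim",fit(rim))
    flap=(abs(X+.0)<.045)&(abs(Y)<.045)&(abs(Y)>.018)&(Z>.09)&(Z<.139)&~((Y<0))
    print("flap",fit(flap))
    # pole: hook lip depth and ring
    uv=(257+ (1 if i==10 else 0)); 
    for v in (151,153,155,160): print(v,X[v,uv].round(4),Y[v,uv].round(4),Z[v,uv].round(4))
E
```

```text
9 rim (np.int64(2312), array([-0.0007,  0.0006,  0.1387]), np.float64(0.00076))
flap (np.int64(2012), array([ 0.2371, -0.0046,  0.1218]), np.float64(0.00075))
151 -0.0256 0.0157 0.1445
153 -0.0256 0.0139 0.1469
155 -0.0256 0.0119 0.1475
160 -0.0256 0.0057 0.1429
10 rim (np.int64(2115), array([-0.0007, -0.0003,  0.1388]), np.float64(0.00078))
flap (np.int64(1934), array([ 0.0557, -0.0034,  0.1318]), np.float64(0.00072))
151 -0.0239 0.0153 0.159
153 -0.0239 0.0136 0.1615
155 -0.0239 0.0115 0.1613
160 -0.0239 0.0051 0.156
```

The depth fit gives q≈0.056, inside the catch zone, but with a higher wrist force than the catch should need. I'll hold still for a moment and see if it creeps.

Call:
{"method": "drive_tool", "body": {"steps": [0,0,0,0,0,0,1,0,0,0,0,0,0,1]}}

```text
clock: 13.38
eef_pos: [0.5101, 0.1407, 0.3957]
tool_rot: [0.995, -0.102, -0.0, 0.0]
ft_force: [3.1, 0.2, -17.2]
grip_width: 0.0173
```

Call:
{"method": "drive_tool", "body": {"steps": [0,0,0,0,0,0,1,0,0,0,0,0,0,1]}}

```text
clock: 13.55
eef_pos: [0.5101, 0.1407, 0.3958]
tool_rot: [0.995, -0.102, -0.0, 0.0]
ft_force: [3.1, 0.1, -18.7]
grip_width: 0.0174
```

```bash
cat > q.py <<'E'
from h import *
import sys
from workcell import bot
o=bot.get_obs(); i=int(sys.argv[1])
print(o['clock'],np.round(o['eef_pos'],5),np.round(o['ft_force'],2),np.round(o['ft_torque'],2),o['grip_width'])
p,d,m=snap("wrist",i); P=cloud(d,m)
th=np.radians(-11.8); ex=np.array([np.cos(th),np.sin(th)]); ey=np.array([-ex[1],ex[0]]); c=np.array([.5367,.1452])
X=(P[...,:2]-c)@ex; Y=(P[...,:2]-c)@ey; Z=P[...,2]
flap=(abs(X)<.045)&(Y<.045)&(Y>.018)&(Z>.06)&(Z<.15)
A=np.c_[X[flap],Y[flap],np.ones(flap.sum())]; s=np.linalg.lstsq(A,Z[flap],rcond=None)[0]
print("q~",np.arctan(s[0]).round(4)+.001, "flap z at 0",s[2].round(4), "n",flap.sum())
o=bot.get_obs(); print(o['clock'],np.round(o['eef_pos'],5),np.round(o['ft_force'],2))
E
python3 q.py 11
```

```text
13.55 [0.51013 0.1407  0.39577] [  3.06   0.06 -18.73] [-0.1  -1.29 -0.03] 0.01740780786590914
q~ 0.054 flap z at 0 0.1319 n 1932
13.6 [0.5101  0.1407  0.39579] [  3.77  -0.15 -17.98]
```

The arm keeps integrating towards its target and the force climbs, so I'm easing down now.

Call:
{"method": "drive_tool", "body": {"steps": [0,0,0.0015,0,0,0,1]}}

```text
clock: 13.68
eef_pos: [0.5102, 0.1407, 0.3954]
tool_rot: [0.995, -0.102, 0.0, -0.0]
ft_force: [0.1, -0.1, -7.3]
grip_width: 0.0172
```

Call:
{"method": "drive_tool", "body": {"steps": [0,0,0.0005,0,0,0,1]}}

```text
clock: 13.77
eef_pos: [0.5101, 0.1407, 0.3953]
tool_rot: [0.995, -0.102, 0.001, -0.0]
ft_force: [0.7, -0.8, -9.5]
grip_width: 0.0172
```

```bash
python3 - <<'E'
from h import *
from workcell import bot
o=bot.get_obs(); print(o['clock'],np.round(o['eef_pos'],5),np.round(o['ft_force'],2),np.round(o['ft_torque'],2),np.round(o['joint_pos'],4))
p,d,m=snap("scene",12); cv2.imwrite("pics/s12c.png",cv2.resize(p[150:300,150:300],None,fx=4,fy=4,interpolation=cv2.INTER_CUBIC)[...,::-1])
p,d,m=snap("side",12); cv2.imwrite("pics/d12c.png",cv2.resize(p[100:220,190:320],None,fx=5,fy=5,interpolation=cv2.INTER_CUBIC)[...,::-1])
p,d,m=snap("wrist",12); cv2.imwrite("pics/w12c.png",cv2.resize(p[140:190,205:295],None,fx=8,fy=8,interpolation=cv2.INTER_CUBIC)[...,::-1])
o=bot.get_obs(); print(o['clock'],np.round(o['eef_pos'],5),np.round(o['ft_force'],2),np.round(o['ft_torque'],2))
E
```

```text
13.7667 [0.51005 0.1407  0.39531] [ 0.73 -0.8  -9.53] [-0.19 -0.62 -0.06] [0.2692 0.2822 0.2953 1.5825 0.     2.0442]
13.9167 [0.51004 0.14072 0.3953 ] [ 1.38 -0.29 -8.84] [-0.17 -0.6  -0.  ]
```

View pics/s12c.png

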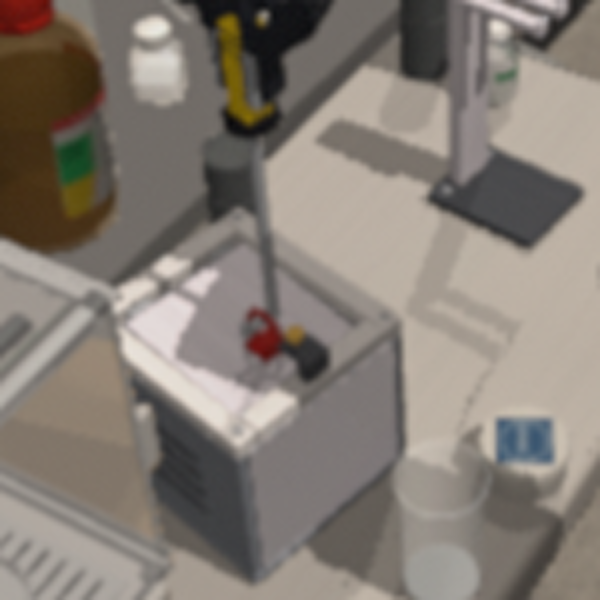

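View pics/d12c.png

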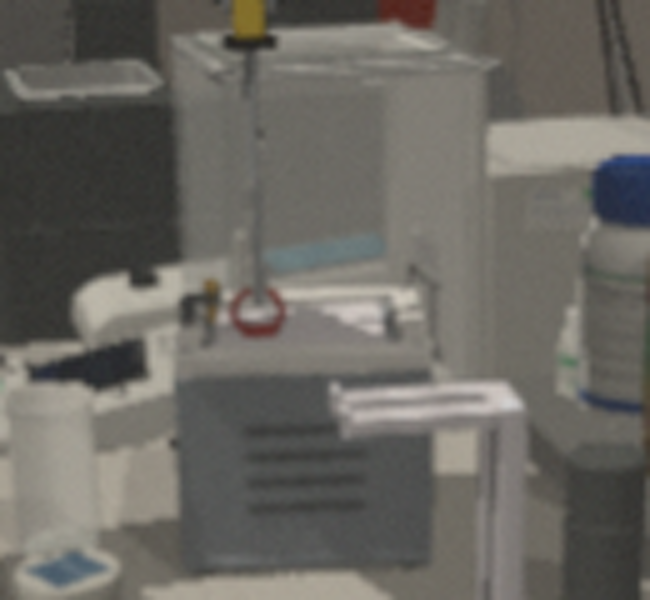

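View pics/w12c.png

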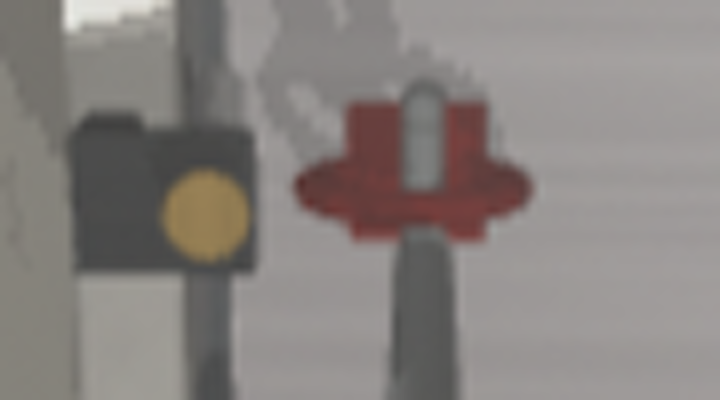

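```bash
python3 - <<'E'
from h import *
th=np.radians(-11.8); ex=np.array([np.cos(th),np.sin(th)]); ey=np.array([-ex[1],ex[0]]); c=np.array([.5367,.1452])
for i in (9,10,11,12):
    p,d,m=load("wrist",i); P=cloud(d,m)
    X=(P[...,:2]-c)@ex; Y=(P[...,:2]-c)@ey; Z=P[...,2]
    def fit(k):
        A=np.c_[X[k],Y[k],np.ones(k.sum())]; s=np.linalg.lstsq(A,Z[k],rcond=None)[0]; r=Z[k]-A@s; return k.sum(),s.round(4),r.std().round(5)
    print(i,fit((abs(X)<.045)&(Y<.045)&(Y>.018)&(Z>.09)&(Z<.139)),fit((abs(X)<.045)&(Y>-.045)&(Y<-.022)&(Z>.09)&(Z<.139)))
    # collar vs lip : lip top z minus TCP ; collar top
    lip=(abs(X-np.median(X[150:160,257]))<.002)&(Y>.008)&(Y<.018)&(Z>.14)
    print(" lip top", np.sort(Z[148:160,254:261].ravel())[-8:].round(4))
    # bracket right edge / screw
f=lambda pts,s=8,o=(205,140):[((x+.5)/s-.5+o[0],(y+.5)/s-.5+o[1]) for x,y in pts]
p,d,m=load("wrist",12)
L=onplane(m,f([(253,200),(207,215)]),.158); print("bracket edge, screw",(L[:,:2]-c)@ex,(L[:,:2]-c)@ey)
P=cloud(d,m)
for uv in f([(207,215),(235,150),(130,200)]): q=P[round(uv[1]),round(uv[0])]; print(q.round(4),((q[:2]-c)@ex).round(4),((q[:2]-c)@ey).round(4))
L=onplane(m,f([(296,188),(533,188)]),.1455); print("ring l/r",(L[:,:2]-c)@ex,(L[:,:2]-c)@ey)
E
```

```text
9 (np.int64(2012), array([ 0.2371, -0.0046,  0.1218]), np.float64(0.00075)) (np.int64(1284), array([0.2361, 0.0003, 0.1218]), np.float64(0.00073))
 lip top [0.1469 0.1472 0.1473 0.1473 0.1475 0.1476 0.1478 0.449 ]
10 (np.int64(1934), array([ 0.0557, -0.0034,  0.1318]), np.float64(0.00072)) (np.int64(1213), array([0.0551, 0.0005, 0.1318]), np.float64(0.0007))
 lip top [0.1614 0.1615 0.1618 0.162  0.1624 0.1626 0.464  0.464 ]
11 (np.int64(1932), array([ 0.053 , -0.0008,  0.1319]), np.float64(0.00072)) (np.int64(1220), array([0.0539, 0.0046, 0.1321]), np.float64(0.00072))
 lip top [0.1619 0.1622 0.1622 0.1625 0.1625 0.1626 0.164  0.4643]
12 (np.int64(1937), array([ 0.054 , -0.0035,  0.1319]), np.float64(0.00075)) (np.int64(1227), array([0.0531, 0.0016, 0.132 ]), np.float64(0.00072))
 lip top [0.1615 0.1615 0.1616 0.1618 0.1619 0.162  0.1623 0.1624]
bracket edge, screw [-0.04690033 -0.05312674] [ 0.00080634 -0.00125215]
[0.4848 0.1564 0.1632] -0.0531 0.0003
[0.4901 0.1627 0.1564] -0.0492 0.0076
[0.4745 0.158  0.1556] -0.0635 -0.0002
ring l/r [-0.04178193 -0.00872766] [-9.71908727e-05 -5.67970120e-05]
```

```bash
python3 - <<'E'
from workcell import bot; import numpy as np
o=bot.get_obs(); print(o['clock'],np.round(o['eef_pos'],5),np.round(o['ft_force'],2),np.round(o['ft_torque'],2),np.round(o['tau'],3),np.round(o['joint_pos'],4))
E
```

```text
13.9167 [0.51004 0.14072 0.3953 ] [ 1.38 -0.29 -8.84] [-0.17 -0.6  -0.  ] [ 4.0600e-01 -4.4400e+01  2.8596e+01  7.3100e-01  4.1300e-01 -1.5000e-02] [0.2692 0.2821 0.2952 1.5823 0.     2.0442]
```

Call:
{"method": "drive_tool", "body": {"steps": [0,0,0.001,0,0,0,1,0,0,0.001,0,0,0,1,0,0,0,0,0,0,1,0,0,0,0,0,0,1]}}

```text
clock: 14.25
eef_pos: [0.5101, 0.1409, 0.3935]
tool_rot: [0.995, -0.102, 0.001, -0.001]
ft_force: [-0.2, -0.4, -1.3]
grip_width: 0.0173
```

```bash
python3 - <<'E'
from workcell import bot; import numpy as np
o=bot.get_obs(); print(o['clock'],np.round(o['eef_pos'],5),np.round(o['ft_force'],2),np.round(o['ft_torque'],2),np.round(o['tau'],3),np.round(o['joint_pos'],4))
E
python3 q.py 13;python3 - <<'E'
from workcell import bot; import numpy as np
o=bot.get_obs(); print(o['clock'],np.round(o['eef_pos'],5),np.round(o['ft_force'],2),np.round(o['ft_torque'],2),np.round(o['tau'],3),np.round(o['joint_pos'],4))
E
```

```text
14.25 [0.51009 0.14095 0.39348] [-0.24 -0.4  -1.33] [-0.01 -0.04 -0.02] [-1.1000e-02 -4.0460e+01  2.6353e+01 -1.4000e-02  9.0000e-03 -0.0000e+00] [2.6930e-01 2.8180e-01 2.9010e-01 1.5770e+00 6.0000e-04 2.0442e+00]
14.25 [0.51009 0.14095 0.39348] [-0.24 -0.4  -1.33] [-0.01 -0.04 -0.02] 0.01733511544722039
q~ 0.0697 flap z at 0 0.1312 n 1936
14.3 [0.51013 0.14093 0.39329] [ 0.59  0.62 -2.1 ]
14.3 [0.51013 0.14093 0.39329] [ 0.59  0.62 -2.1 ] [-0.02 -0.    0.03] [-2.0000e-03 -4.0541e+01  2.6391e+01 -7.0000e-03  9.0000e-03 -0.0000e+00] [2.6930e-01 2.8210e-01 2.9000e-01 1.5769e+00 5.0000e-04 2.0442e+00]
```

Call:
{"method": "drive_tool", "body": {"steps": [0,0,-0.0008,0,0,0,1,0,0,-0.0008,0,0,0,1,0,0,0,0,0,0,1]}}

```text
clock: 14.55
eef_pos: [0.5102, 0.1408, 0.3938]
tool_rot: [0.995, -0.102, -0.0, -0.0]
ft_force: [1.1, 0.6, -2.6]
grip_width: 0.0175
```

```bash
python3 q.py 14
```

```text
14.55 [0.51023 0.14085 0.39384] [ 1.08  0.64 -2.59] [ 0.09 -0.08 -0.01] 0.01749736897135658
q~ 0.0673 flap z at 0 0.1311 n 1932
14.6 [0.51023 0.14084 0.3938 ] [-0.53  0.34 -2.17]
```

Call:
{"method": "drive_tool", "body": {"steps": [0,0,0,0,0,0,1,0,0,0,0,0,0,1,0,0,0,0,0,0,1]}}

```text
clock: 14.85
eef_pos: [0.5102, 0.1408, 0.3938]
tool_rot: [0.995, -0.102, -0.0, -0.0]
ft_force: [0.4, -0.2, -2.7]
grip_width: 0.0172
```

```bash
python3 q.py 15
```

```text
14.85 [0.51022 0.1408  0.3938 ] [ 0.41 -0.23 -2.72] [ 0.18 -0.09 -0.02] 0.01718802974764567
q~ 0.0679 flap z at 0 0.1311 n 1939
14.9 [0.5102  0.14078 0.3938 ] [ 0.3  0.2 -1.9]
```

Call:
{"method": "drive_tool", "body": {"steps": [0,0,-0.0005,0,0,0,1,0,0,0,0,0,0,1,0,0,0,0,0,0,1]}}

```text
clock: 15.15
eef_pos: [0.5102, 0.1408, 0.394]
tool_rot: [0.995, -0.102, -0.0, 0.0]
ft_force: [1.1, 0.9, -5.0]
grip_width: 0.0173
```

Call:
{"method": "drive_tool", "body": {"steps": [0,0,-0.0005,0,0,0,1,0,0,0,0,0,0,1,0,0,0,0,0,0,1]}}

```text
clock: 15.4
eef_pos: [0.5102, 0.1408, 0.3943]
tool_rot: [0.995, -0.102, -0.0, 0.0]
ft_force: [1.4, 1.0, -7.1]
grip_width: 0.0171
```

```bash
python3 q.py 16
```

```text
15.4 [0.51022 0.14076 0.39434] [ 1.41  0.98 -7.14] [ 0.2  -0.38 -0.01] 0.017126212976761774
q~ 0.0665 flap z at 0 0.1311 n 1949
15.45 [0.5102  0.14074 0.39436] [ 0.44  0.37 -7.4 ]
```

Call:
{"method": "drive_tool", "body": {"steps": [0,0,-0.0004,0,0,0,1,0,0,0,0,0,0,1,0,0,0,0,0,0,1]}}

```text
clock: 15.7
eef_pos: [0.5102, 0.1407, 0.3946]
tool_rot: [0.995, -0.102, -0.0, 0.0]
ft_force: [0.8, 1.4, -8.9]
grip_width: 0.0174
```

```bash
python3 q.py 17
```

```text
15.7 [0.51018 0.14074 0.39465] [ 0.77  1.42 -8.93] [ 0.16 -0.56  0.01] 0.01735869710580305
q~ 0.0639 flap z at 0 0.1312 n 1951
15.75 [0.51018 0.14072 0.39468] [ 0.31  0.03 -9.27]
```

Call:
{"method": "drive_tool", "body": {"steps": [0,0,0,0,0,0,1,0,0,0,0,0,0,1,0,0,0,0,0,0,1,0,0,0,0,0,0,1,0,0,0,0,0,0,1,0,0,0,0,0,0,1]}}

```text
clock: 16.25
eef_pos: [0.5101, 0.1407, 0.3949]
tool_rot: [0.995, -0.102, -0.0, 0.0]
ft_force: [2.2, 0.3, -12.2]
grip_width: 0.0173
```

```bash
python3 q.py 18
```

```text
16.25 [0.51012 0.14072 0.39487] [  2.22   0.28 -12.17] [ 0.2  -0.53 -0.02] 0.017341143880276456
q~ 0.06269999999999999 flap z at 0 0.1314 n 1950
16.3 [0.51012 0.14072 0.39488] [  1.01   0.28 -12.46]
```

Call:
{"method": "drive_tool", "body": {"steps": [0,0,0,0,0,0,1,0,0,0,0,0,0,1,0,0,0,0,0,0,1,0,0,0,0,0,0,1]}}

```text
clock: 16.63
eef_pos: [0.5101, 0.1407, 0.3951]
tool_rot: [0.995, -0.102, -0.0, 0.0]
ft_force: [1.1, 0.7, -12.9]
grip_width: 0.0176
```

Call:
{"method": "drive_tool", "body": {"steps": [0,0,0,0,0,0,1,0,0,0,0,0,0,1,0,0,0,0,0,0,1,0,0,0,0,0,0,1]}}

```text
clock: 16.97
eef_pos: [0.5101, 0.1407, 0.3951]
tool_rot: [0.995, -0.102, -0.0, 0.0]
ft_force: [0.9, 1.1, -13.0]
grip_width: 0.0174
```

```bash
python3 q.py 19
```

```text
16.9667 [0.51011 0.14074 0.39512] [  0.92   1.1  -13.03] [ 0.13 -0.46 -0.03] 0.01737963147815605
q~ 0.0598 flap z at 0 0.1316 n 1944
17.0167 [0.51014 0.14075 0.39512] [  1.39   1.26 -12.25]
```

Creeping: q falls about 0.004 rad/s at a steady 11 N, so the catch yields slowly. I'll keep a steady moderate pull and track it.

Call:
{"method": "drive_tool", "body": {"steps": [0,0,-0.0001,0,0,0,1,0,0,0,0,0,0,1,0,0,-0.0001,0,0,0,1,0,0,0,0,0,0,1,0,0,0,0,0,0,1,0,0,0,0,0,0,1]}}

```text
clock: 17.52
eef_pos: [0.5101, 0.1408, 0.3952]
tool_rot: [0.995, -0.102, -0.0, 0.0]
ft_force: [0.9, 1.6, -14.5]
grip_width: 0.0176
```

Call:
{"method": "drive_tool", "body": {"steps": [0,0,0,0,0,0,1,0,0,0,0,0,0,1,0,0,0,0,0,0,1,0,0,0,0,0,0,1,0,0,0,0,0,0,1,0,0,0,0,0,0,1]}}

```text
clock: 18.02
eef_pos: [0.5101, 0.1408, 0.3953]
tool_rot: [0.995, -0.102, -0.0, 0.0]
ft_force: [1.9, 0.4, -14.1]
grip_width: 0.0172
```

```bash
python3 q.py 20
```

```text
18.0167 [0.51015 0.14075 0.39527] [  1.87   0.36 -14.1 ] [ 0.19 -0.54 -0.04] 0.01716316101481566
q~ 0.0572 flap z at 0 0.1316 n 1942
18.0667 [0.51014 0.14073 0.3953 ] [  1.64   1.34 -14.54]
```

View pics/scene12.png

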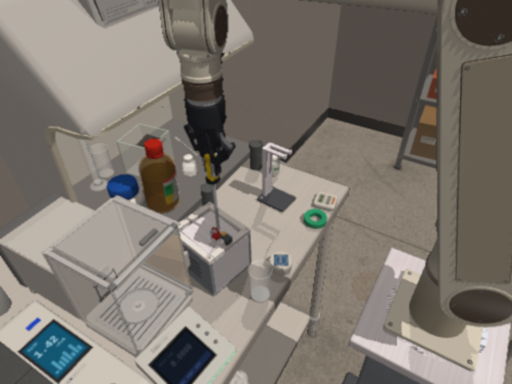

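View pics/side12.png

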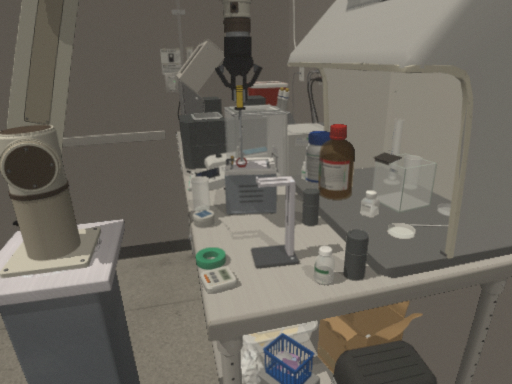

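View pics/wrist20.png

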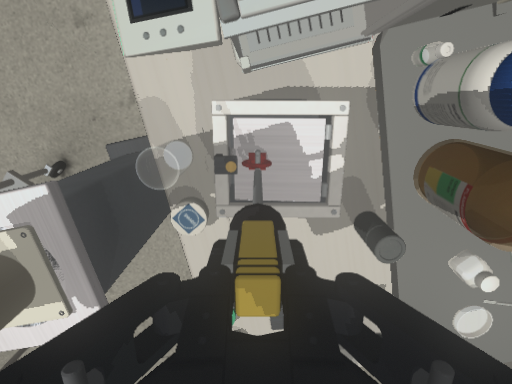

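```bash
cat > q3.py <<'E'
from h import *
import sys
from workcell import bot,vision
th=np.radians(-11.8); ex=np.array([np.cos(th),np.sin(th)]); ey=np.array([-ex[1],ex[0]]); c=np.array([.5367,.1452])
for j in range(int(sys.argv[1])):
    o=bot.get_obs(); m=vision.camera_model("wrist"); p,d=vision.camera("wrist"); P=cloud(d,m)
    X=(P[...,:2]-c)@ex; Y=(P[...,:2]-c)@ey; Z=P[...,2]
    r=[]
    for k in((abs(X)<.047)&(Y<.047)&(Y>.016)&(Z>.06)&(Z<.15),(abs(X)<.047)&(Y>-.045)&(Y<-.02)&(Z>.06)&(Z<.15)):
        A=np.c_[X[k],Y[k],np.ones(k.sum())]; s=np.linalg.lstsq(A,Z[k],rcond=None)[0]; r.append(s[0]+.001)
    print(round(o['clock'],2),np.round(o['eef_pos'],5),"F",np.round(o['ft_force'],1),"T",np.round(o['ft_torque'],2),"q",np.round(r,4),np.mean(r).round(4))
E
python3 q3.py 8
```

```text
18.07 [0.51014 0.14073 0.3953 ] F [  1.6   1.3 -14.5] T [ 0.15 -0.57 -0.02] q [0.0592 0.0589] 0.059
18.12 [0.51015 0.14074 0.39529] F [  1.9   1.2 -15.1] T [ 0.16 -0.51  0.01] q [0.0587 0.0582] 0.0584
18.17 [0.51014 0.14075 0.39529] F [  0.5   0.5 -14. ] T [ 0.2  -0.5   0.02] q [0.0583 0.058 ] 0.0582
18.22 [0.51016 0.14073 0.39529] F [  1.    0.2 -15.1] T [ 0.17 -0.54  0.01] q [0.0582 0.0575] 0.0578
18.27 [0.51017 0.14074 0.39532] F [  1.9   0.4 -15.2] T [ 0.17 -0.54 -0.02] q [0.0592 0.059 ] 0.0591
18.32 [0.51015 0.14075 0.39531] F [  1.9   0.7 -14.1] T [ 0.21 -0.51 -0.02] q [0.058  0.0601] 0.059
18.37 [0.51014 0.14074 0.39533] F [  0.9   0.8 -14.9] T [ 0.1  -0.51  0.01] q [0.0584 0.0583] 0.0583
18.42 [0.51015 0.14074 0.39532] F [  0.8   0.4 -15.1] T [ 0.12 -0.46 -0.04] q [0.0588 0.0583] 0.0586
```

```bash
python3 - <<'E'
from h import *
p,d,m=load("wrist",20)
g=cv2.resize(p[135:200,205:275],None,fx=10,fy=9,interpolation=cv2.INTER_CUBIC); g=np.clip(g.astype(float)*1.6,0,255).astype(np.uint8)
cv2.imwrite("pics/w20z.png",g[:600,:,::-1])
p,d,m=load("side",12)
g=cv2.resize(p[145:185,215:285],None,fx=11,fy=11,interpolation=cv2.INTER_CUBIC); g=np.clip(g.astype(float)*1.4,0,255).astype(np.uint8)
cv2.imwrite("pics/d12z.png",g[...,::-1])
E
```

```text
(no output)
```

View pics/w20z.png

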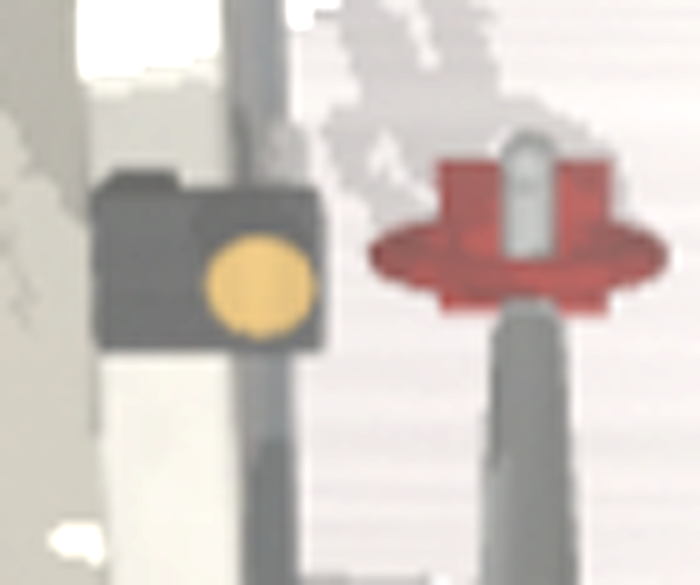

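View pics/d12z.png

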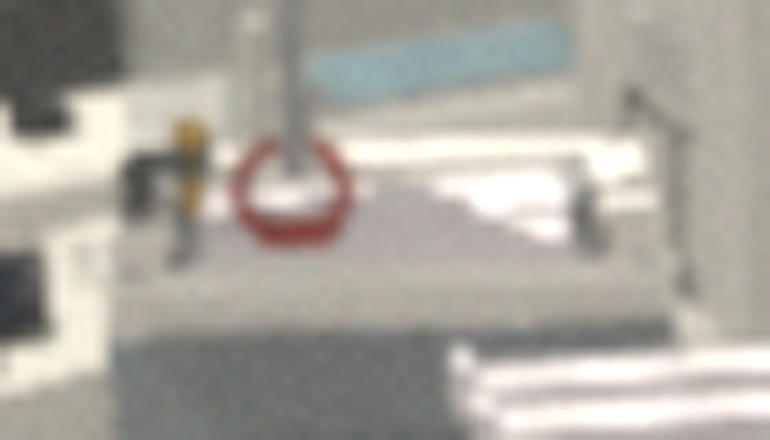

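Call:
{"method": "drive_tool", "body": {"steps": [0,0,-0.0003,0,0,0,1,0,0,0,0,0,0,1,0,0,0,0,0,0,1]}}

```text
clock: 18.72
eef_pos: [0.5102, 0.1407, 0.3954]
tool_rot: [0.995, -0.102, -0.0, 0.0]
ft_force: [0.7, 1.4, -17.5]
grip_width: 0.017
```

```bash
python3 q3.py 2
```

```text
18.72 [0.51018 0.14074 0.39542] F [  0.7   1.4 -17.5] T [ 0.18 -0.62 -0.06] q [0.0581 0.0583] 0.0582
18.77 [0.51017 0.14074 0.39542] F [  1.4   0.9 -17.1] T [ 0.18 -0.61 -0.02] q [0.0592 0.0585] 0.0588
```

Call:
{"method": "drive_tool", "body": {"steps": [0,0,0.001,0,0,0,1,0,0,0,0,0,0,1]}}

```text
clock: 18.98
eef_pos: [0.5101, 0.1407, 0.3953]
tool_rot: [0.995, -0.102, 0.0, -0.0]
ft_force: [1.2, 1.0, -13.9]
grip_width: 0.0174
```

```bash
python3 q3.py 2
```

```text
18.98 [0.51014 0.14073 0.39525] F [  1.2   1.  -13.9] T [ 0.18 -0.37 -0.03] q [0.0585 0.0588] 0.0587
19.03 [0.51012 0.14074 0.39523] F [  0.8   0.  -13.8] T [ 0.09 -0.28 -0.04] q [0.0584 0.0597] 0.059
```

The hatch is stuck hard at about 0.0585 whatever the force between 12 and 15 N. I'll slacken, then move the hook sideways in the ring to see whether the hook itself is causing a jam.

Call:
{"method": "drive_tool", "body": {"steps": [0,0,0.0015,0,0,0,1,0,0,0.0015,0,0,0,1,0,0,0.001,0,0,0,1,0,0,0,0,0,0,1]}}

```text
clock: 19.42
eef_pos: [0.5105, 0.1408, 0.3924]
tool_rot: [0.995, -0.102, 0.002, -0.001]
ft_force: [1.0, -0.7, -1.3]
grip_width: 0.0173
```

```bash
python3 q3.py 2; python3 - <<'E'
from h import *
p,d,m=snap("wrist",21)
g=cv2.resize(p[135:200,205:275],None,fx=10,fy=9,interpolation=cv2.INTER_CUBIC); g=np.clip(g.astype(float)*1.4,0,255).astype(np.uint8)
cv2.imwrite("pics/w21z.png",g[:600,:,::-1])
E
```

```text
19.42 [0.51054 0.14077 0.39242] F [ 1.  -0.7 -1.3] T [ 0.02 -0.05  0.  ] q [0.0694 0.0695] 0.0695
19.47 [0.51048 0.14074 0.39221] F [ 0.3 -0.  -1.8] T [ 0.02  0.   -0.04] q [0.0694 0.0698] 0.0696
```

View pics/w21z.png

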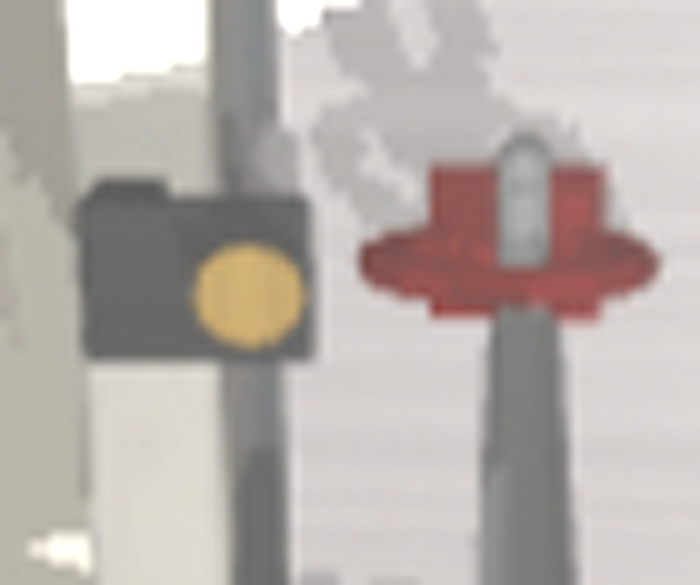

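Call:
{"method": "drive_tool", "body": {"steps": [-0.0015,0,0,0,0,0,1,-0.0015,0,0,0,0,0,1,0,0,-0.0015,0,0,0,1,0,0,-0.0015,0,0,0,1,0,0,0,0,0,0,1]}}

```text
clock: 19.98
eef_pos: [0.5072, 0.1414, 0.3937]
tool_rot: [0.995, -0.102, -0.0, 0.0]
ft_force: [-0.4, 0.3, -1.6]
grip_width: 0.0174
```

Call:
{"method": "drive_tool", "body": {"steps": [0,0,-0.0006,0,0,0,1,0,0,-0.0004,0,0,0,1,0,0,0,0,0,0,1]}}

```text
clock: 20.23
eef_pos: [0.5072, 0.1414, 0.3941]
tool_rot: [0.995, -0.102, -0.001, 0.0]
ft_force: [0.6, 0.6, -5.5]
grip_width: 0.0175
```

```bash
python3 q3.py 2
```

```text
20.23 [0.50724 0.14136 0.39408] F [ 0.6  0.6 -5.5] T [ 0.05 -0.11  0.05] q [0.0665 0.0659] 0.0662
20.28 [0.50723 0.14134 0.39407] F [-0.1 -0.5 -6.2] T [ 0.02 -0.15 -0.02] q [0.0665 0.0656] 0.0661
```

Call:
{"method": "drive_tool", "body": {"steps": [0,0,-0.0005,0,0,0,1,0,0,-0.0004,0,0,0,1,0,0,0,0,0,0,1]}}

```text
clock: 20.58
eef_pos: [0.5072, 0.1413, 0.3946]
tool_rot: [0.995, -0.102, -0.001, 0.0]
ft_force: [1.9, 0.4, -10.4]
grip_width: 0.0169
```

```bash
python3 q3.py 2
```

```text
20.58 [0.50718 0.14133 0.39462] F [  1.9   0.4 -10.4] T [ 0.07 -0.38 -0.03] q [0.0629 0.0631] 0.063
20.63 [0.50717 0.14135 0.39465] F [  1.7  -0.  -11.9] T [ 0.05 -0.42 -0.04] q [0.0618 0.0635] 0.0627
```

Call:
{"method": "drive_tool", "body": {"steps": [0,0,-0.0004,0,0,0,1,0,0,0,0,0,0,1,0,0,0,0,0,0,1,0,0,0,0,0,0,1]}}

```text
clock: 21.02
eef_pos: [0.5071, 0.1413, 0.3952]
tool_rot: [0.995, -0.102, -0.001, 0.0]
ft_force: [1.4, 0.6, -15.7]
grip_width: 0.0171
```

```bash
python3 q3.py 2
```

```text
21.02 [0.50714 0.14133 0.39522] F [  1.4   0.6 -15.7] T [ 0.13 -0.56  0.02] q [0.0571 0.058 ] 0.0576
21.07 [0.50713 0.14131 0.39525] F [  2.1  -0.  -16.1] T [ 0.1  -0.53 -0.02] q [0.0565 0.058 ] 0.0572
```

```bash
python3 - <<'E'
from h import *
p,d,m=load("side",12); hsv=cv2.cvtColor(p,cv2.COLOR_RGB2HSV)
th=np.radians(-11.8); ex=np.array([np.cos(th),np.sin(th)]); ey=np.array([-ex[1],ex[0]]); c=np.array([.5367,.1452])
w=lambda x,y,z:[*(c+x*ex+y*ey),z]
for z in (.165,.16,.158,.15,.145,.14,.135,.13,.125): print(z,"screw",proj(m,w(-.053,0,z)).round(1),"eye col",proj(m,w(-.0258,0,z)).round(1))
print(p[150:176,230:236].tolist() if 0 else '')
k=(hsv[...,0]>12)&(hsv[...,0]<32)&(hsv[...,1]>90); v,u=np.nonzero(k[145:190,215:250]); print("brass",sorted(set(zip(v+145,u+215))))
print("rim near edge -y front", proj(m,w(-.053,-.068,.14)),proj(m,w(-.053,-.0525,.14)), "far inner",proj(m,w(-.053,.0525,.14)))
for r in range(150,176): print(r,[tuple(int(a) for a in p[r,cc]) for cc in range(229,236)])
E
```

```text
0.165 screw [[231.5 156.3]] eye col [[240.6 156.1]]
0.16 screw [[231.6 157.9]] eye col [[240.6 157.7]]
0.158 screw [[231.6 158.6]] eye col [[240.7 158.3]]
0.15 screw [[231.7 161.1]] eye col [[240.7 160.9]]
0.145 screw [[231.8 162.7]] eye col [[240.8 162.5]]
0.14 screw [[231.9 164.3]] eye col [[240.9 164.1]]
0.135 screw [[231.9 165.9]] eye col [[240.9 165.7]]
0.13 screw [[232.  167.5]] eye col [[241.  167.2]]
0.125 screw [[232.1 169.1]] eye col [[241.  168.8]]

brass [(np.int64(156), np.int64(231)), (np.int64(156), np.int64(232)), (np.int64(157), np.int64(231)), (np.int64(157), np.int64(232)), (np.int64(158), np.int64(232)), (np.int64(161), np.int64(232)), (np.int64(162), np.int64(232))]
rim near edge -y front [[231.19731305 171.08835102]] [[231.3598098  169.46995268]] far inner [[232.34976601 159.6292247 ]]
150 [(111, 110, 104), (113, 110, 105), (111, 109, 104), (111, 110, 102), (112, 109, 103), (112, 111, 104), (114, 112, 105)]
151 [(117, 115, 107), (117, 116, 109), (119, 119, 110), (121, 118, 110), (125, 122, 114), (127, 125, 118), (125, 123, 114)]
152 [(131, 128, 120), (135, 131, 
[... 2108 characters left out ...]
(135, 131, 123), (133, 129, 121), (135, 132, 123), (137, 132, 125), (137, 132, 124), (133, 130, 121)]
171 [(133, 130, 122), (134, 130, 122), (137, 132, 125), (132, 128, 121), (138, 134, 127), (135, 131, 122), (135, 130, 123)]
172 [(127, 122, 115), (127, 124, 116), (128, 124, 116), (128, 125, 118), (126, 123, 116), (125, 121, 114), (126, 123, 116)]
173 [(121, 118, 110), (124, 119, 112), (123, 119, 112), (124, 120, 113), (124, 119, 114), (124, 119, 112), (121, 119, 111)]
174 [(116, 113, 107), (116, 113, 106), (113, 110, 104), (113, 110, 105), (114, 113, 106), (115, 112, 106), (116, 113, 107)]
175 [(99, 98, 93), (98, 98, 94), (95, 95, 91), (96, 95, 92), (96, 94, 91), (95, 94, 90), (95, 92, 89)]
```

```bash
python3 q3.py 6
```

```text
21.12 [0.50712 0.14131 0.39527] F [  1.6   1.1 -16.5] T [ 0.12 -0.58  0.03] q [0.057  0.0585] 0.0577
21.17 [0.50713 0.14132 0.39542] F [  0.7   0.3 -14.2] T [ 0.09 -0.46  0.02] q [0.0555 0.0569] 0.0562
21.22 [0.50714 0.14133 0.39559] F [  1.5   0.3 -15.9] T [ 0.08 -0.45 -0.  ] q [0.0534 0.0529] 0.0532
21.27 [0.50713 0.1413  0.39571] F [  2.1  -0.5 -16.5] T [ 0.12 -0.38 -0.02] q [0.0525 0.0524] 0.0525
21.32 [0.50712 0.14131 0.39582] F [  1.3   0.1 -15.4] T [ 0.03 -0.41 -0.07] q [0.05   0.0511] 0.0505
21.37 [0.50713 0.14131 0.39583] F [ -0.   -0.2 -16.4] T [ 0.1  -0.43 -0.06] q [0.0507 0.0519] 0.0513
```

It moved on: q dropped to about 0.051 at a steady ~14.5 N. I'll keep that pull and follow it up in small steps.

```bash
python3 q3.py 4
```

```text
21.42 [0.50713 0.14132 0.39582] F [  0.9   1.2 -16.5] T [ 0.05 -0.44 -0.03] q [0.0511 0.0513] 0.0512
21.47 [0.50714 0.14132 0.39587] F [  1.1   0.1 -16.7] T [ 0.08 -0.41 -0.01] q [0.0493 0.0507] 0.05
21.52 [0.50713 0.14133 0.39587] F [  0.4  -0.2 -16.3] T [ 0.09 -0.36 -0.02] q [0.0496 0.05  ] 0.0498
21.57 [0.50712 0.14132 0.39587] F [  0.8   0.1 -16.3] T [ 0.05 -0.35  0.01] q [0.0499 0.05  ] 0.0499
```

Call:
{"method": "drive_tool", "body": {"steps": [0,0,-0.0002,0,0,0,1,0,0,0,0,0,0,1]}}

```text
clock: 21.78
eef_pos: [0.5072, 0.1413, 0.3959]
tool_rot: [0.995, -0.102, -0.0, 0.0]
ft_force: [1.2, 0.3, -17.8]
grip_width: 0.0172
```

```bash
python3 q3.py 2
```

```text
21.78 [0.50716 0.14133 0.39595] F [  1.2   0.3 -17.8] T [ 0.13 -0.4   0.  ] q [0.0498 0.0506] 0.0502
21.83 [0.50717 0.14133 0.39596] F [  1.5  -0.2 -18.2] T [ 0.06 -0.43  0.01] q [0.0495 0.0496] 0.0495
```

Call:
{"method": "drive_tool", "body": {"steps": [0.0006,0,0,0,0,0,1]}}

```text
clock: 21.97
eef_pos: [0.5076, 0.1413, 0.3963]
tool_rot: [0.995, -0.102, -0.0, -0.0]
ft_force: [0.7, 0.3, -14.8]
grip_width: 0.017
```

```bash
python3 q3.py 3
```

```text
21.97 [0.50764 0.14127 0.39633] F [  0.7   0.3 -14.8] T [0.09 0.07 0.02] q [0.0449 0.0458] 0.0453
22.02 [0.50769 0.14124 0.39642] F [ -0.3   0.3 -14.6] T [ 0.04 -0.02 -0.02] q [0.0422 0.0423] 0.0422
22.07 [0.50766 0.14124 0.39653] F [ -0.2   0.4 -14.1] T [-0.    0.07 -0.02] q [0.0423 0.0425] 0.0424
```

Shifting the hook toward the hinge released it, so friction of the bar in the ring was doing the blocking. Continuing with +x follow-up.

Call:
{"method": "drive_tool", "body": {"steps": [0.0005,0,0,0,0,0,1,0.0005,0,0,0,0,0,1]}}

```text
clock: 22.28
eef_pos: [0.5083, 0.1411, 0.3965]
tool_rot: [0.995, -0.102, -0.0, -0.0]
ft_force: [-2.6, -0.0, -11.9]
grip_width: 0.0169
```

```bash
python3 q3.py 2
```

```text
22.28 [0.50833 0.14111 0.39653] F [ -2.6  -0.  -11.9] T [0.14 0.68 0.02] q [0.0409 0.0407] 0.0408
22.33 [0.50838 0.14108 0.39652] F [ -1.7   0.4 -12.5] T [0.09 0.64 0.  ] q [0.0405 0.0417] 0.0411
```

Call:
{"method": "drive_tool", "body": {"steps": [0.0001,0,-0.0003,0,0,0,1,0.0001,0,-0.0003,0,0,0,1]}}

```text
clock: 22.55
eef_pos: [0.5086, 0.1411, 0.3967]
tool_rot: [0.995, -0.102, -0.001, -0.0]
ft_force: [-1.8, 0.4, -14.6]
grip_width: 0.0173
```

```bash
python3 q3.py 2
```

```text
22.55 [0.5086  0.14107 0.39665] F [ -1.8   0.4 -14.6] T [0.22 0.77 0.06] q [0.0409 0.0401] 0.0405
22.6 [0.50862 0.14108 0.39663] F [ -3.    1.6 -13.7] T [0.24 0.87 0.  ] q [0.0404 0.0418] 0.0411
```

Call:
{"method": "drive_tool", "body": {"steps": [-0.0008,0,0,0,0,0,1]}}

```text
clock: 22.73
eef_pos: [0.5082, 0.1412, 0.3966]
tool_rot: [0.995, -0.102, -0.0, 0.0]
ft_force: [-2.0, 1.6, -14.9]
grip_width: 0.0174
```

```bash
python3 q3.py 2
```

```text
22.73 [0.50822 0.14115 0.39663] F [ -2.    1.6 -14.9] T [ 0.19  0.4  -0.02] q [0.0412 0.0414] 0.0413
22.78 [0.50818 0.14118 0.39667] F [ -2.    1.3 -14.4] T [0.16 0.67 0.02] q [0.0401 0.041 ] 0.0405
```

Call:
{"method": "drive_tool", "body": {"steps": [0.0008,0,0,0,0,0,1]}}

```text
clock: 22.92
eef_pos: [0.5087, 0.1411, 0.3966]
tool_rot: [0.995, -0.102, -0.0, -0.0]
ft_force: [-2.6, 0.8, -13.3]
grip_width: 0.0171
```

```bash
python3 q3.py 2
```

```text
22.92 [0.50873 0.14105 0.39665] F [ -2.6   0.8 -13.3] T [ 0.29  1.04 -0.01] q [0.04   0.0403] 0.0402
22.97 [0.50877 0.14102 0.39663] F [ -2.4   1.2 -13.4] T [0.27 0.98 0.  ] q [0.0407 0.0403] 0.0405
```

Call:
{"method": "drive_tool", "body": {"steps": [0,0,-0.0003,0,0,0,1,0,0,0,0,0,0,1]}}

```text
clock: 23.18
eef_pos: [0.5088, 0.141, 0.3967]
tool_rot: [0.995, -0.102, -0.001, 0.0]
ft_force: [-2.5, 1.7, -15.1]
grip_width: 0.0173
```

```bash
python3 q3.py 4
```

```text
23.18 [0.5088  0.14103 0.39672] F [ -2.5   1.7 -15.1] T [0.26 1.04 0.07] q [0.0389 0.0411] 0.04
23.23 [0.50881 0.14102 0.39676] F [ -3.3   2.2 -16.5] T [0.33 1.03 0.04] q [0.0408 0.0403] 0.0405
23.28 [0.50879 0.14103 0.39677] F [ -2.6   1.7 -15.8] T [0.27 0.99 0.08] q [0.0391 0.0409] 0.04
23.33 [0.50879 0.14103 0.39675] F [ -3.1   1.6 -15.4] T [0.33 0.97 0.03] q [0.0394 0.0405] 0.0399
```

Call:
{"method": "drive_tool", "body": {"steps": [0.0001,0,-0.0002,0,0,0,1]}}

```text
clock: 23.47
eef_pos: [0.5089, 0.141, 0.3973]
tool_rot: [0.995, -0.102, -0.0, 0.0]
ft_force: [-3.0, 1.2, -14.8]
grip_width: 0.0174
```

```bash
python3 q3.py 4
```

```text
23.47 [0.50893 0.141   0.39725] F [ -3.    1.2 -14.8] T [0.28 1.2  0.07] q [0.0341 0.0334] 0.0337
23.52 [0.50897 0.14099 0.39742] F [ -4.2   0.1 -14. ] T [0.25 1.25 0.07] q [0.0309 0.0323] 0.0316
23.57 [0.50898 0.14097 0.3975 ] F [ -2.9   1.  -14.1] T [0.3  1.24 0.  ] q [0.0297 0.031 ] 0.0304
23.62 [0.50899 0.14098 0.39754] F [ -3.3   0.6 -12.8] T [ 0.29  1.28 -0.01] q [0.0291 0.0313] 0.0302
```

Call:
{"method": "drive_tool", "body": {"steps": [0.0001,0,-0.0003,0,0,0,1,0,0,-0.0002,0,0,0,1]}}

```text
clock: 23.83
eef_pos: [0.5095, 0.1409, 0.3988]
tool_rot: [0.995, -0.102, 0.001, -0.0]
ft_force: [-3.0, 0.2, -10.0]
grip_width: 0.0173
```

```bash
python3 q3.py 3
```

```text
23.83 [0.50948 0.14092 0.39878] F [ -3.    0.2 -10. ] T [0.07 1.17 0.06] q [0.0139 0.0137] 0.0138
23.88 [0.50956 0.14087 0.39895] F [-3.5  0.1 -8. ] T [0.09 1.13 0.05] q [0.0119 0.0121] 0.012
23.93 [0.50958 0.14088 0.39902] F [-2.7  0.3 -9.9] T [0.01 1.16 0.03] q [0.0098 0.01  ] 0.0099
```

Past the catch (q≈0.010). Moving on to the stop in small steps.

Call:
{"method": "drive_tool", "body": {"steps": [0,0,-0.0005,0,0,0,1,0,0,-0.0005,0,0,0,1]}}

```text
clock: 24.15
eef_pos: [0.5099, 0.1409, 0.4]
tool_rot: [0.995, -0.102, 0.002, -0.0]
ft_force: [-2.1, -0.1, -3.9]
grip_width: 0.0172
```

Call:
{"method": "drive_tool", "body": {"steps": [0,0,-0.0004,0,0,0,1,0,0,-0.0004,0,0,0,1]}}

```text
clock: 24.32
eef_pos: [0.5101, 0.1409, 0.401]
tool_rot: [0.995, -0.102, 0.002, -0.0]
ft_force: [-0.7, 0.2, -5.2]
grip_width: 0.0178
```

```bash
python3 q3.py 2
```

```text
24.32 [0.51009 0.14085 0.40098] F [-0.7  0.2 -5.2] T [-0.04  0.24  0.  ] q [-0.0185 -0.0175] -0.018
24.37 [0.51008 0.14087 0.40091] F [-0.7 -0.1 -3. ] T [-0.23  0.19 -0.01] q [-0.0177 -0.0171] -0.0174
```

Call:
{"method": "drive_tool", "body": {"steps": [0,0,-0.0005,0,0,0,1,0,0,-0.0004,0,0,0,1]}}

```text
clock: 24.58
eef_pos: [0.5099, 0.1409, 0.401]
tool_rot: [0.995, -0.102, 0.001, -0.0]
ft_force: [0.5, 0.2, -4.7]
grip_width: 0.0171
```

Call:
{"method": "drive_tool", "body": {"steps": [0,0,-0.0004,0,0,0,1,0,0,-0.0003,0,0,0,1]}}

```text
clock: 24.75
eef_pos: [0.5098, 0.1409, 0.4012]
tool_rot: [0.995, -0.102, 0.001, 0.0]
ft_force: [0.9, -1.1, -7.2]
grip_width: 0.0171
```

```bash
python3 q3.py 2
```

```text
24.75 [0.50984 0.14094 0.40116] F [ 0.9 -1.1 -7.2] T [-0.17 -0.76 -0.08] q [-0.0179 -0.0185] -0.0182
24.8 [0.50985 0.14092 0.40115] F [ 1.7 -0.5 -5.8] T [-0.15 -0.78  0.  ] q [-0.0185 -0.0199] -0.0192
```

Call:
{"method": "drive_tool", "body": {"steps": [0,0,-0.0004,0,0,0,1,0,0,0,0,0,0,1]}}

```text
clock: 25.02
eef_pos: [0.5097, 0.1409, 0.4013]
tool_rot: [0.995, -0.102, 0.0, 0.0]
ft_force: [3.3, -0.3, -7.7]
grip_width: 0.0173
```

Call:
{"method": "drive_tool", "body": {"steps": [0,0,-0.0003,0,0,0,1,0,0,0,0,0,0,1]}}

```text
clock: 25.18
eef_pos: [0.5096, 0.1409, 0.4014]
tool_rot: [0.995, -0.102, 0.0, 0.0]
ft_force: [3.6, -0.9, -10.5]
grip_width: 0.017
```

```bash
python3 q3.py 2
```

```text
25.18 [0.5096  0.14091 0.40143] F [  3.6  -0.9 -10.5] T [-0.19 -1.43 -0.01] q [-0.0199 -0.0191] -0.0195
25.23 [0.50956 0.14094 0.40144] F [  3.7  -0.2 -10.1] T [-0.17 -1.51 -0.06] q [-0.0189 -0.0189] -0.0189
```

Call:
{"method": "drive_tool", "body": {"steps": [0.0006,0,-0.0001,0,0,0,1,0,0,-0.0001,0,0,0,1]}}

```text
clock: 25.45
eef_pos: [0.5098, 0.1408, 0.4016]
tool_rot: [0.995, -0.102, -0.0, 0.0]
ft_force: [3.8, -0.6, -12.2]
grip_width: 0.0173
```

```bash
python3 q3.py 2
```

```text
25.45 [0.50982 0.14084 0.40156] F [  3.8  -0.6 -12.2] T [-0.14 -1.46 -0.04] q [-0.0203 -0.0188] -0.0196
25.5 [0.50982 0.14084 0.4016 ] F [  3.5  -0.1 -12.2] T [-0.14 -1.41 -0.  ] q [-0.0196 -0.0203] -0.02
```

Call:
{"method": "drive_tool", "body": {"steps": [0.0003,0,0,0,0,0,1,0,0,0,0,0,0,1,0,0,0,0,0,0,1]}}

```text
clock: 25.8
eef_pos: [0.5099, 0.1408, 0.4018]
tool_rot: [0.995, -0.102, -0.0, 0.0]
ft_force: [3.5, -0.4, -13.7]
grip_width: 0.0171
```

Call:
{"method": "drive_tool", "body": {"steps": [0,0,0,0,0,0,1,0,0,0,0,0,0,1,0,0,0,0,0,0,1]}}

```text
clock: 26.05
eef_pos: [0.5099, 0.1408, 0.4018]
tool_rot: [0.995, -0.102, -0.0, 0.0]
ft_force: [3.6, -0.3, -14.3]
grip_width: 0.017
```

Call:
{"method": "drive_tool", "body": {"steps": [0,0,0,0,0,0,1,0,0,0,0,0,0,1,0,0,0,0,0,0,1]}}

```text
clock: 26.3
eef_pos: [0.51, 0.1408, 0.4019]
tool_rot: [0.995, -0.102, -0.0, 0.0]
ft_force: [3.0, 0.9, -14.4]
grip_width: 0.0171
```

Call:
{"method": "drive_tool", "body": {"steps": [0,0,0,0,0,0,1,0,0,0,0,0,0,1,0,0,0,0,0,0,1]}}

```text
clock: 26.55
eef_pos: [0.51, 0.1408, 0.4019]
tool_rot: [0.995, -0.102, -0.0, 0.0]
ft_force: [3.1, 0.6, -15.5]
grip_width: 0.0176
```

Call:
{"method": "drive_tool", "body": {"steps": [0,0,0,0,0,0,1,0,0,0,0,0,0,1,0,0,0,0,0,0,1]}}

```text
clock: 26.8
eef_pos: [0.51, 0.1408, 0.4019]
tool_rot: [0.995, -0.102, -0.0, 0.0]
ft_force: [2.9, -0.4, -15.2]
grip_width: 0.0172
```

```bash
python3 q3.py 3
```

```text
26.8 [0.51002 0.14078 0.40193] F [  2.9  -0.4 -15.2] T [-0.08 -1.12 -0.07] q [-0.0212 -0.021 ] -0.0211
26.85 [0.51001 0.14076 0.40194] F [  3.2   0.7 -15.7] T [-0.07 -1.09 -0.05] q [-0.0219 -0.0225] -0.0222
26.9 [0.51    0.14077 0.40194] F [  3.1  -0.3 -16.6] T [-0.03 -1.02 -0.07] q [-0.0224 -0.0224] -0.0224
```

Call:
{"method": "drive_tool", "body": {"steps": [0,0,0.0003,0,0,0,1,0,0,0,0,0,0,1,0,0,0,0,0,0,1]}}

```text
clock: 27.2
eef_pos: [0.51, 0.1408, 0.4019]
tool_rot: [0.995, -0.102, -0.0, -0.0]
ft_force: [2.3, 1.0, -14.7]
grip_width: 0.0175
```

Call:
{"method": "drive_tool", "body": {"steps": [0,0,0,0,0,0,1,0,0,0,0,0,0,1,0,0,0,0,0,0,1]}}

```text
clock: 27.45
eef_pos: [0.51, 0.1408, 0.4019]
tool_rot: [0.995, -0.102, -0.0, -0.0]
ft_force: [1.7, 0.3, -14.4]
grip_width: 0.017
```

Call:
{"method": "drive_tool", "body": {"steps": [0,0,0,0,0,0,1,0,0,0,0,0,0,1,0,0,0,0,0,0,1]}}

```text
clock: 27.7
eef_pos: [0.5101, 0.1408, 0.4019]
tool_rot: [0.995, -0.102, -0.0, -0.0]
ft_force: [2.5, -0.5, -14.4]
grip_width: 0.0172
```

Call:
{"method": "drive_tool", "body": {"steps": [0,0,0,0,0,0,1,0,0,0,0,0,0,1,0,0,0,0,0,0,1]}}

```text
clock: 27.95
eef_pos: [0.5101, 0.1408, 0.4019]
tool_rot: [0.995, -0.102, 0.0, -0.0]
ft_force: [2.1, -0.3, -13.7]
grip_width: 0.0173
```

```bash
python3 q3.py 3
```

```text
27.95 [0.51008 0.14078 0.40186] F [  2.1  -0.3 -13.7] T [-0.03 -0.86  0.02] q [-0.0217 -0.0222] -0.0219
28.0 [0.51008 0.14079 0.40186] F [  1.5  -0.4 -14.9] T [-0.12 -0.82 -0.01] q [-0.0224 -0.0218] -0.0221
28.05 [0.51007 0.14077 0.40185] F [  2.4   0.  -14.7] T [-0.04 -0.82 -0.06] q [-0.0225 -0.0224] -0.0224
```

Steady 12–13 N for over a second at q≈-0.022. Now releasing and unhooking.

Call:
{"method": "drive_tool", "body": {"steps": [0,0,0.0005,0,0,0,1,0,0,0.0005,0,0,0,1,0,0,0.001,0,0,0,1,0,0,0.002,0,0,0,1,0,0,0.002,0,0,0,1,0,0,0,0,0,0,1]}}

```text
clock: 28.6
eef_pos: [0.51, 0.1409, 0.3968]
tool_rot: [0.995, -0.102, 0.001, -0.001]
ft_force: [-0.0, 0.0, -2.6]
grip_width: 0.0173
```

```bash
python3 q3.py 2
```

```text
28.6 [0.50995 0.14089 0.39683] F [-0.   0.  -2.6] T [-0.01  0.05  0.03] q [-0.02   -0.0201] -0.0201
28.65 [0.50997 0.14086 0.39672] F [-0.   1.  -2.7] T [ 0.02  0.   -0.05] q [-0.0188 -0.0207] -0.0197
```

Call:
{"method": "drive_tool", "body": {"steps": [0,0,0.002,0,0,0,1,0,0,0.002,0,0,0,1,0,0,0.002,0,0,0,1,0,0,0,0,0,0,1,0,0,0,0,0,0,1]}}

```text
clock: 29.12
eef_pos: [0.51, 0.1407, 0.3895]
tool_rot: [0.995, -0.102, -0.0, 0.0]
ft_force: [0.9, -1.1, -1.2]
grip_width: 0.0172
```

```bash
python3 q3.py 1; python3 - <<'E'
from h import *
p,d,m=snap("wrist",22)
g=cv2.resize(p[115:205,200:300],None,fx=7,fy=6,interpolation=cv2.INTER_CUBIC)
cv2.imwrite("pics/w22z.png",g[:600,:,::-1])
E
```

```text
29.12 [0.50999 0.14074 0.38948] F [ 0.9 -1.1 -1.2] T [ 0.02 -0.02  0.02] q [-0.0203 -0.0208] -0.0206
```

View pics/w22z.png

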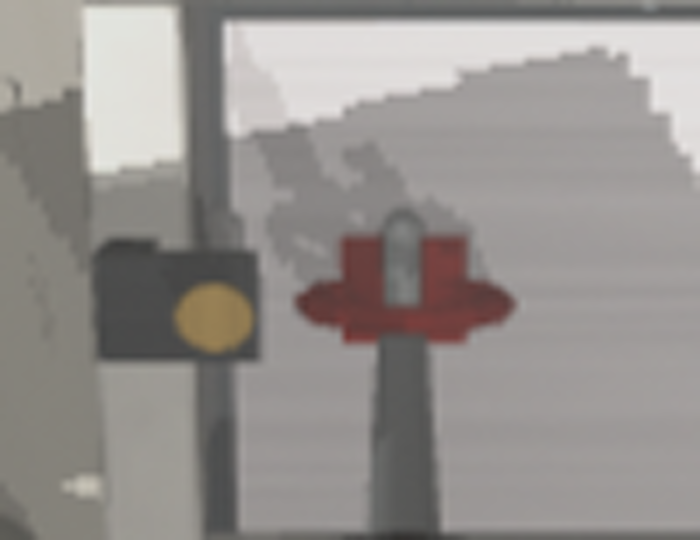

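Hatch stays at -0.020. The hook is free inside the ring, so I lower it 1.5 mm and slide out along -y of the box.

Call:
{"method": "drive_tool", "body": {"steps": [0,0,0.0015,0,0,0,1,0,0,0,0,0,0,1,0,0.004,0,0,0,0,1,0,0.004,0,0,0,0,1,0,0.004,0,0,0,0,1]}}

```text
clock: 29.63
eef_pos: [0.5075, 0.1286, 0.3883]
tool_rot: [0.995, -0.102, 0.0, 0.0]
ft_force: [-0.2, 0.0, -2.0]
grip_width: 0.017
```

Call:
{"method": "drive_tool", "body": {"steps": [0,0.004,0,0,0,0,1,0,0.004,0,0,0,0,1,0,0.004,0,0,0,0,1,0,0.004,0,0,0,0,1,0,0,0,0,0,0,1]}}

```text
clock: 30.05
eef_pos: [0.5042, 0.1125, 0.3884]
tool_rot: [0.995, -0.102, 0.0, 0.0]
ft_force: [-0.1, 0.8, -1.6]
grip_width: 0.0174
```

```bash
python3 q3.py 1; python3 - <<'E'
from h import *
p,d,m=snap("wrist",23)
g=cv2.resize(p[85:205,200:300],None,fx=5,fy=5,interpolation=cv2.INTER_CUBIC)
cv2.imwrite("pics/w23z.png",g[:600,:,::-1])
E
```

```text
30.05 [0.50424 0.11253 0.38844] F [-0.1  0.8 -1.6] T [0.01 0.   0.05] q [-0.0198 -0.0356] -0.0277
```

View pics/w23z.png

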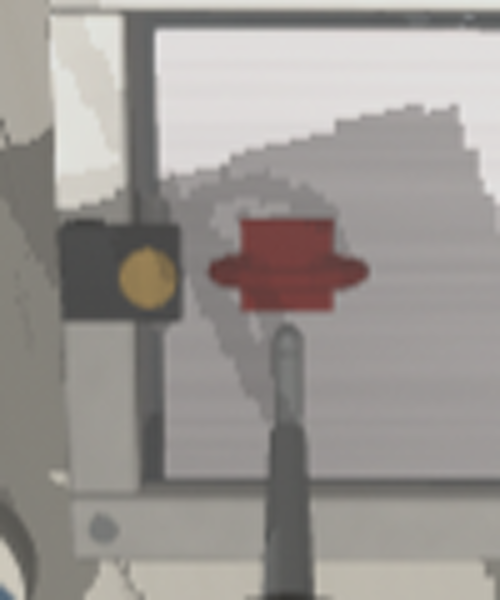

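Call:
{"method": "drive_tool", "body": {"steps": [0,0,-0.015,0,0,0,1,0,0,-0.025,0,0,0,1,0,0,-0.022,0,0,0,1,0,0,0,0,0,0,1]}}

```text
clock: 30.48
eef_pos: [0.5052, 0.1137, 0.4549]
tool_rot: [0.995, -0.102, 0.004, -0.001]
ft_force: [0.1, 0.7, -0.5]
grip_width: 0.0168
```

```bash
python3 - <<'E'
from h import *
from workcell import bot
p,d,m=load("wrist",23); P=cloud(d,m); u,v=200+288//5,85+345//5; print("lip z",np.sort(P[v-6:v+5,u-2:u+3,2].ravel())[-12:].round(4))
o=bot.get_obs(); print(o['clock'],o['eef_pos'],yaw(o),o['ft_force'])
plan(o,[.442,-.161,.45],68.34-yaw(o),grip=1)
E
```

```text
lip z [0.154  0.1542 0.1542 0.1545 0.1547 0.155  0.1552 0.1553 0.1556 0.1557
 0.1557 0.1558]
30.4833 [0.50523065 0.11374361 0.45492246] -11.685114190165098 [ 0.08579475  0.6643325  -0.46586017]
-0.0005,0.0235,0.0003,0,0,-6.67,1,  -0.0033,0.0233,0.0003,0,0,-6.67,1,  -0.0059,0.0227,0.0003,0,0,-6.67,1,  -0.0085,0.0219,0.0003,0,0,-6.67,1,  -0.011,0.0207,0.0003,0,0,-6.67,1,  -0.0134,0.0193,0.0003,0,0,-6.67,1,  -0.0155,0.0177,0.0003,0,0,-6.67,1,  -0.0175,0.0157,0.0004,0,0,-6.67,1
-0.0192,0.0136,0.0003,0,0,-6.67,1,  -0.0206,0.0113,0.0004,0,0,-6.67,1,  -0.0218,0.0088,0.0003,0,0,-6.67,1,  -0.0226,0.0063,0.0004,0,0,-6.67,1
```

Call:
{"method": "drive_tool", "body": {"steps": [-0.0005,0.0235,0.0003,0,0,-6.67,1,-0.0033,0.0233,0.0003,0,0,-6.67,1,-0.0059,0.0227,0.0003,0,0,-6.67,1,-0.0085,0.0219,0.0003,0,0,-6.67,1,-0.011,0.0207,0.0003,0,0,-6.67,1,-0.0134,0.0193,0.0003,0,0,-6.67,1,-0.0155,0.0177,0.0003,0,0,-6.67,1,-0.0175,0.0157,0.0004,0,0,-6.67,1]}}

```text
clock: 31.15
eef_pos: [0.4617, -0.0706, 0.4471]
tool_rot: [0.934, 0.358, -0.0, -0.0]
ft_force: [-0.0, 0.3, -1.1]
grip_width: 0.017
```

Call:
{"method": "drive_tool", "body": {"steps": [-0.0192,0.0136,0.0003,0,0,-6.67,1,-0.0206,0.0113,0.0004,0,0,-6.67,1,-0.0218,0.0088,0.0003,0,0,-6.67,1,-0.0226,0.0063,0.0004,0,0,-6.67,1,0,0,0,0,0,0,1,0,0,0,0,0,0,1]}}

```text
clock: 31.65
eef_pos: [0.4408, -0.1621, 0.4457]
tool_rot: [0.828, 0.56, -0.0, -0.001]
ft_force: [0.5, 1.1, -1.9]
grip_width: 0.0172
```

```bash
python3 - <<'E'
from h import *
from workcell import bot
o=bot.get_obs(); print(o['clock'],o['eef_pos'],yaw(o),o['ft_force'])
plan(o,[.443,-.1611,.302],68.34-yaw(o),n=5,grip=1)
E
```

```text
31.65 [ 0.44082284 -0.16213034  0.44566649] 68.12587701450413 [ 0.51320607  1.12983888 -1.94555335]
0.0003,0.0004,0.0287,0,0,-0.04,1,  0.0004,0.0003,0.0287,0,0,-0.04,1,  0.0003,0.0004,0.0288,0,0,-0.04,1,  0.0004,0.0003,0.0287,0,0,-0.04,1,  0.0003,0.0004,0.0288,0,0,-0.04,1
```

Call:
{"method": "drive_tool", "body": {"steps": [0.0003,0.0004,0.0287,0,0,0,1,0.0003,0.0004,0.0287,0,0,0,1,0.0003,0.0004,0.0287,0,0,0,1,0.0003,0.0004,0.0287,0,0,0,1,0.0003,0.0004,0.0287,0,0,0,1,0,0,0,0,0,0,1,0,0,0,0,0,0,1]}}

```text
clock: 32.23
eef_pos: [0.4428, -0.1595, 0.3018]
tool_rot: [0.827, 0.562, -0.001, -0.002]
ft_force: [-0.2, 0.3, -0.7]
grip_width: 0.0171
```

```bash
python3 - <<'E'
from h import *
from workcell import bot
o=bot.get_obs(); print(o['clock'],o['eef_pos'],yaw(o),o['ft_force'])
p,d,m=snap("wrist",24); o=bot.get_obs(); print(o['eef_pos'])
plan(o,[.5098,-.1678,.302],68.34-yaw(o),n=5,grip=1)
E
```

```text
32.2333 [ 0.44278883 -0.15946645  0.30180715] 68.37630374246376 [-0.22260822  0.30216388 -0.70957998]
[ 0.44392325 -0.16006568  0.30367326]
0.0034,0.0128,0.0003,0,0,0.01,1,  0.0034,0.0128,0.0003,0,0,0.01,1,  0.0034,0.0128,0.0004,0,0,0.01,1,  0.0035,0.0128,0.0003,0,0,0.01,1,  0.0034,0.0129,0.0004,0,0,0.01,1
```

View pics/wrist24.png

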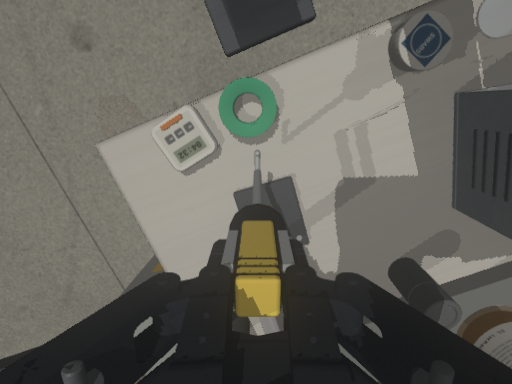

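Call:
{"method": "drive_tool", "body": {"steps": [0.0034,0.0128,0,0,0,0,1,0.0034,0.0128,0,0,0,0,1,0,0,0,0,0,0,1]}}

```text
clock: 32.53
eef_pos: [0.4731, -0.1643, 0.3058]
tool_rot: [0.827, 0.562, 0.002, 0.003]
ft_force: [0.8, -0.0, -1.4]
grip_width: 0.0175
```

```bash
python3 - <<'E'
from h import *
from workcell import bot
o=bot.get_obs(); print(o['clock'],o['eef_pos'],yaw(o),o['ft_force'])
plan(o,[.5095,-.1678,.300],68.34-yaw(o),n=4,grip=1)
E
```

```text
32.5333 [ 0.47313156 -0.16425623  0.30575888] 68.36794563247462 [ 0.78855605 -0.00146943 -1.35256118]
0.0025,0.0088,0.0015,0,0,0.01,1,  0.0025,0.0088,0.0015,0,0,0.01,1,  0.0026,0.0087,0.0015,0,0,0.01,1,  0.0025,0.0088,0.0015,0,0,0.01,1
```

Call:
{"method": "drive_tool", "body": {"steps": [0.0025,0.0088,0.001,0,0,0,1,0.0025,0.0088,0.001,0,0,0,1,0.0025,0.0088,0.001,0,0,0,1,0.0025,0.0088,0,0,0,0,1,0,0,0,0,0,0,1,0,0,0,0,0,0,1]}}

```text
clock: 33.03
eef_pos: [0.5066, -0.1676, 0.2996]
tool_rot: [0.827, 0.562, -0.0, -0.0]
ft_force: [-0.6, -0.6, -1.5]
grip_width: 0.0174
```

```bash
python3 - <<'E'
from h import *
from workcell import bot
o=bot.get_obs(); print(o['clock'],o['eef_pos'],yaw(o),o['ft_force'],o['ft_torque'])
p,d,m=snap("wrist",25); o=bot.get_obs(); print(o['eef_pos'])
E
```

```text
33.0333 [ 0.50659876 -0.16756082  0.29956619] 68.35007611660417 [-0.57387748 -0.60057752 -1.52471345] [ 0.06679243  0.0588122  -0.04028438]
[ 0.50615325 -0.16750441  0.29958228]
```

View pics/wrist25.png

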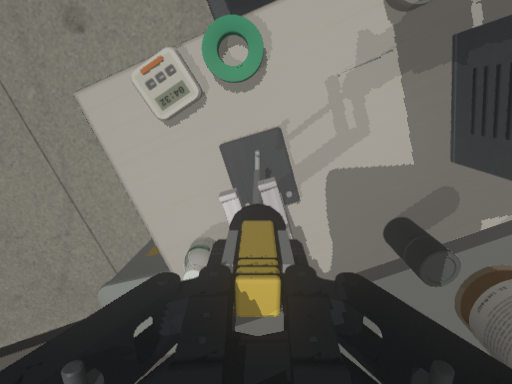

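In the slot, matching the earlier lifted view. Centring 3.5 mm more and lowering onto the fork.

Call:
{"method": "drive_tool", "body": {"steps": [0.001,0.0034,0,0,0,0,1,0,0,0.004,0,0,0,1,0,0,0.004,0,0,0,1,0,0,0.003,0,0,0,1,0,0,0.002,0,0,0,1,0,0,0.001,0,0,0,1,0,0,0,0,0,0,1]}}

```text
clock: 33.67
eef_pos: [0.5095, -0.1678, 0.2855]
tool_rot: [0.827, 0.562, -0.0, -0.0]
ft_force: [0.8, -0.0, -1.6]
grip_width: 0.017
```

Call:
{"method": "drive_tool", "body": {"steps": [0,0,0.001,0,0,0,1,0,0,0,0,0,0,1]}}

```text
clock: 33.83
eef_pos: [0.5097, -0.1679, 0.2849]
tool_rot: [0.827, 0.562, 0.0, 0.0]
ft_force: [0.1, -0.5, -1.5]
grip_width: 0.0171
```

Call:
{"method": "drive_tool", "body": {"steps": [0,0,0.0007,0,0,0,1,0,0,0,0,0,0,1]}}

```text
clock: 34.0
eef_pos: [0.5098, -0.1679, 0.2844]
tool_rot: [0.827, 0.562, 0.0, 0.0]
ft_force: [0.7, -0.7, -1.6]
grip_width: 0.0171
```

Call:
{"method": "drive_tool", "body": {"steps": [0,0,0.0005,0,0,0,1,0,0,0,0,0,0,1]}}

```text
clock: 34.17
eef_pos: [0.5098, -0.168, 0.2844]
tool_rot: [0.827, 0.562, 0.0, 0.0]
ft_force: [-1.4, -0.4, 3.1]
grip_width: 0.0173
```

Contact with the fork (+3 N, z = 0.2844, same as at pick-up). Opening.

Call:
{"method": "drive_tool", "body": {"steps": [0,0,0,0,0,0,0.4,0,0,0,0,0,0,0,0,0,0,0,0,0,-0.4,0,0,0,0,0,0,-1,0,0,0,0,0,0,-1,0,0,0,0,0,0,-1,0,0,0,0,0,0,-1,0,0,0,0,0,0,-1]}}

```text
clock: 34.83
eef_pos: [0.5098, -0.1679, 0.2837]
tool_rot: [0.827, 0.562, -0.0, -0.0]
ft_force: [0.5, -0.2, 0.2]
grip_width: 0.0851
```

```bash
python3 - <<'E'
from h import *
from workcell import bot
o=bot.get_obs(); print(o['clock'],o['eef_pos'],yaw(o),o['ft_force'],o['grip_width'])
p,d,m=snap("wrist",26)
E
```

```text
34.8333 [ 0.50976213 -0.16788316  0.28365481] 68.34023105780744 [ 0.4502003  -0.16565035  0.1857945 ] 0.08508714419980772
```

View pics/wrist26.png

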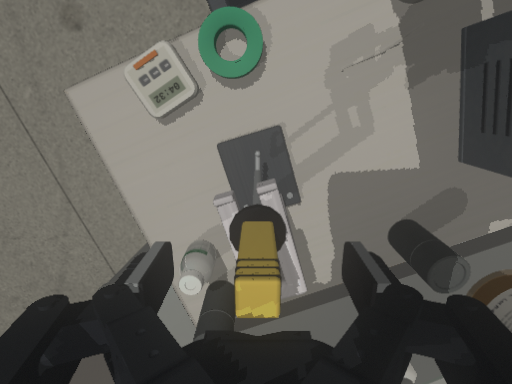

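The pole hangs upright in the fork at (258,250), with the fingers open and clear of it. Retreating straight up.

Call:
{"method": "drive_tool", "body": {"steps": [0,0,-0.01,0,0,0,-1,0,0,-0.025,0,0,0,-1,0,0,-0.03,0,0,0,-1,0,0,-0.03,0,0,0,-1,0,0,-0.03,0,0,0,-1,0,0,0,0,0,0,-1,0,0,0,0,0,0,-1]}}

```text
clock: 35.47
eef_pos: [0.5104, -0.1681, 0.4116]
tool_rot: [0.827, 0.562, 0.002, 0.002]
ft_force: [0.5, 0.2, 0.2]
grip_width: 0.0854
```

```bash
python3 - <<'E'
from h import *
from workcell import bot
o=bot.get_obs(); print(o['clock'],o['eef_pos'],yaw(o),o['ft_force'],o['grip_width'])
snap("wrist",27); 
for n in("scene","side"):
    p,d,m=snap(n,27); P=cloud(d,m); hsv=cv2.cvtColor(p,cv2.COLOR_RGB2HSV)
    yel=(hsv[...,0]>20)&(hsv[...,0]<32)&(hsv[...,1]>150)&(hsv[...,2]>100)&(P[...,2]>0.15)&(P[...,2]<.3)&(P[...,0]<.9)
    v,u=np.nonzero(yel); print(n,len(u),np.percentile(P[v,u],[5,50,95],axis=0).round(4))
p0,d0,m0=load("scene",0); p1,d1,m1=load("scene",27)
df=np.abs(p0.astype(int)-p1).max(2)>40; cv2.imwrite("pics/diff.png",(df*255).astype(np.uint8))
p,d,m=load("scene",27); P=cloud(d,m)
th=np.radians(-11.8); ex=np.array([np.cos(th),np.sin(th)]); ey=np.array([-ex[1],ex[0]]); c=np.array([.5367,.1452])
X=(P[...,:2]-c)@ex; Y=(P[...,:2]-c)@ey; Z=P[...,2]
k=(abs(X)<.045)&(abs(Y)>.02)&(abs(Y)<.045)&(Z>.1)&(Z<.15); A=np.c_[X[k],Y[k],np.ones(k.sum())]; print("scene flap fit",k.sum(),np.linalg.lstsq(A,Z[k],rcond=None)[0])
E
```

```text
35.4667 [ 0.51039516 -0.16813488  0.41163411] 68.33514540684168 [0.47283052 0.15215698 0.22230645] 0.08539997130199244
scene 150 [[ 0.4986 -0.1708  0.2029]
 [ 0.5036 -0.161   0.2316]
 [ 0.5167 -0.1561  0.2592]]
side 183 [[ 0.5012 -0.1801  0.2058]
 [ 0.5072 -0.1772  0.2308]
 [ 0.5132 -0.1726  0.2602]]
scene flap fit 524 [-0.02215834  0.00195995  0.13713327]
```

View pics/scene27.png

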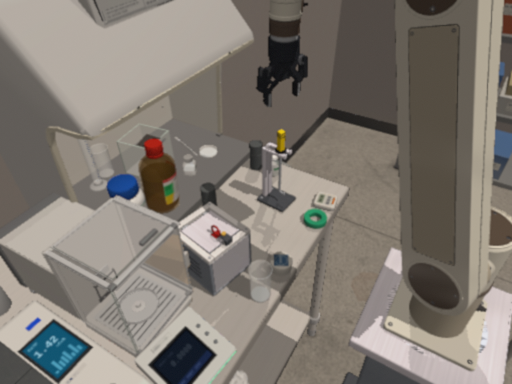

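View pics/side27.png

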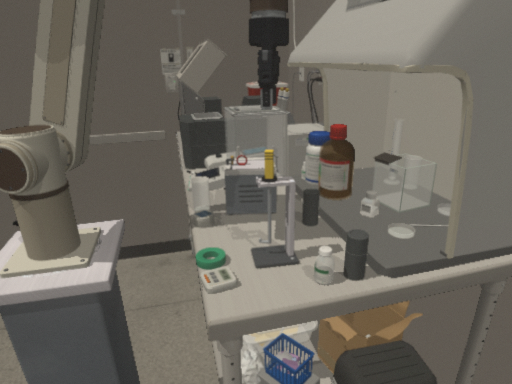

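View pics/wrist27.png

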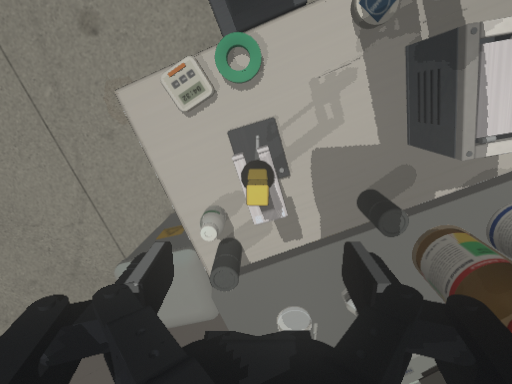

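The hatch is level and shut (ring at (215,232) in the scene view), the pole is back where it started (grip at (281,141)), and the bystanders look unmoved. Handing in.

```bash
python3 - <<'E'
from workcell import job_done
print(job_done())
E
```

```text
the job is handed in; nothing more can be done
None
```

I carried out the whole sequence and handed the job in at about 35.6 s. No verdict was reported, so I cannot confirm it passed.

- **What I did:** I took the pole from the fork, threaded the hook through the ring with the hatch open at about 0.8 rad, and pulled the hatch up through its catch. I kept pulling until it went no further, held the pull, then unhooked and hung the pole back in its fork.
- **Steady pull:** the hatch stayed shut for about 2.5 s (25.5 to 28 s) under a wrist-measured pull of about 11 to 15 N. The last second was about 12–13 N, with the hatch steady at about -0.022 rad.
- **Last checks:** from the scene camera's depth the hatch reads about -0.022 rad (shut). The grip is within 1–3 mm of its starting position and looks upright. The fingers are open and clear, with the wrist force near zero. By eye, the bystanders look unmoved.
- **What disagreed – the catch:** it took far more than the stated 6–10 N. The hatch stuck at about 0.05 rad, and the wrist pull peaked at about 17 N. That is under the 20 N limit, but with less margin than planned. Moving the hook slightly toward the hinge freed it, probably because the bar was binding in the ring.
- **What disagreed – the stop:** I judged that the hatch had met its stop because the force built up while the angle stayed put. A rough image estimate of the screw put the stop nearer -0.03 rad.

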